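# Take the filter out of the photometer and show it at the viewing screen

### The job

The photometer's amber filter has to be checked for scratches. Draw its shuttle out by the black knob until the red index line stands under the fixed pointer, and only then (opened earlier, it would let room light onto the detector) lift the cover flap right back until it rests open. Draw the filter straight up out of the port by its orange grip bar and finish holding it still in the gripper, upright about a hand's breadth in front of the middle of the lit viewing screen, its glass square to the screen and not touching it; leave the shuttle and cover as they are and do not disturb the white-capped vial and the brass weight.

Things in the scene. Friction and masses are not known exactly. Their poses are not given: they have to be found in the camera images.
- port (a point): Centre of the loading port in the deck of the photometer (white box, 154 x 120 mm, fixed), at the deck's upper face, 64 mm above the table. x points to its rear, y to its left, z up. The port is 48 mm (x) by 66 mm (y), the deck 4 mm thick; the front face lies 57 mm in front of this point. The grey cover flap lies over the port at first; a black screen and keys lie behind it.
- pointer_tip (a point): Tip of the fixed steel pointer on the photometer's front, pointing down, 69 mm in front of the port's centre and 25 mm above the table, 3 mm over the shuttle's bar. Axes as the port's.
- index_line (a point): Middle of the red line across the top of the shuttle's bar (aluminium, 18 mm wide, 22 mm above the table), which slides along the photometer's x only. It starts 32 to 50 mm too far in, the line hidden in the slot till drawn out. Takes about 3 N, stays where left, does not stop at the right place by itself. Line under pointer = filter in the middle of the port, with 6 mm play along x.
- shuttle_knob (a point): Grasp point of the black upright knob on the shuttle's front end, 45 mm above the table: a fin 12 mm thick (y), 24 mm long (x), reaching from 28 to 60 mm above the table. The red line lies 81 mm behind it. Axes as the port's.
- cover_fin (a point): Grasp point of the black lifting fin on the cover flap, 86 mm above the table while shut: 9 mm thick (along the hinge, y), 28 mm long (x), standing 30 mm proud of the flap; this point is 16 mm above the flap's face, 56 mm in front of the hinge axis and 19 mm above it. The flap is 76 x 88 x 5 mm, 60 g; its free edge is 22 mm in front of the fin's middle. Axes turn with the flap.
- cover_hinge (a point): Middle of the cover's hinge axis, 40 mm behind the port's centre, 67 mm above the table; the axis runs along the photometer's y.
- cover (a joint): Cover angle in rad: 0 shut, 1.57 upright, 2.1 resting open on its stop, leaning to the rear. Swings freely: let go short of about 1.4 it falls shut, past about 1.5 it falls back open by itself. Pinched by its fin it turns between the fingers, with some drag.
- filter_center (a point): Centre of the filter insert: 36 mm wide (x), 8 mm thick (y), 46 mm tall (z), 40 g; dark frame with amber glass facing along y, its top 17 mm an orange grip bar 8 mm thick. It stands loosely in the shuttle, axes as the port's, underside 11 mm and top 57 mm above the table (7 mm below the deck's face); the shuttle encloses it up to 37 mm. 29 mm are free on each side of the bar along y.
- screen_center (a point): Middle of the lit white face of the upright viewing screen, 97 mm above the table. x points into the screen, square to its face, so the place in front of it is at negative x; y to its left, z up. The panel is 160 mm wide, its top 166 mm above the table; its foot, 12 mm high, reaches 48 mm out in front of the face. Fixed.
- filter: The same filter insert; this origin is at the centre of its underside, axes as filter_center.
- viewing_screen: The viewing screen as a whole; origin on the table under it, axes as screen_center. Between it and the photometer stands a fixed black gooseneck lamp whose neck arches up to 0.20 m above the table: carry the filter over it.
- specimen_vial: Bystander: small glass vial with a white cap, 21 x 21 x 58 mm, upright, origin at its underside.
- brass_weight: Bystander: brass weight with a knob, 22 x 22 x 30 mm, upright, origin at its underside.

How it is judged:
On the way, in this order (a step that is already met when the one before it is completed fails the run):
1. the shuttle's red line stands under the pointer (within 5 mm) while the cover is still shut (x of index_line in the frame of pointer_tip between -0.005 and 0.005 m and value of joint cover below 0.1 rad), for 0.3 s.
2. the cover rests open (value of joint cover above 1.9 rad), for 0.2 s.
3. the filter is drawn up clear of the port in the gripper (z of filter_center in the frame of port above 0.03 m and contact force between the fingers and filter above 0.5 N), for 0.2 s.
At the end, for the whole second after the job is handed in: Filter held still in the gripper, centre within 35 mm sideways and in height of the lit screen's middle, 25 to 150 mm in front of it, upright and glass parallel to it within 15 degrees; cover resting open (over 1.9 rad); red line within 8 mm of the pointer (contact force between the fingers and filter above 0.5 N and x of filter_center in the frame of screen_center between -0.15 and -0.025 m and y of filter_center in the frame of screen_center between -0.035 and 0.035 m and z of filter_center in the frame of screen_center between -0.035 and 0.035 m and angle between the y axis of filter_center and the x axis of screen_center, either way round below 0.26 rad and angle between filter_center's own z axis and vertical below 0.26 rad and contact force between filter and viewing_screen below 0.1 N and linear speed of filter below 0.02 m/s and value of joint cover above 1.9 rad and x of index_line in the frame of pointer_tip between -0.008 and 0.008 m); the arm keeps its last pose, push and grip.
It fails at once if the specimen vial or the brass weight is moved by more than 30 mm or knocked over (distance of any of specimen_vial, brass_weight from where it was at the start of the episode above 0.03 m or angle between any of specimen_vial, brass_weight's own z axis and vertical above 0.6 rad).
It fails at once if the filter touches the viewing screen (contact force between filter and viewing_screen above 0.5 N).
It also fails if it takes over 67 s, if anything falls off the work surface, if the arm or the gripper's body presses on something with over 40 N, if the wrist force passes 120 N, or if a joint passes its speed limit or range.

### The arm

A 7-joint arm with a two-finger parallel gripper is mounted at the origin on a cart in front of the work surface, level with it; the furniture and walls round the work are solid. World frame = base frame: x ahead of the robot, y to its left, z up, the work surface at z = 0. Lengths are in m, angles in rad, forces in N, time in s.
With the tool pointing down it reaches from about 0.425 to 0.875 m from the base axis. Payload 4.7 kg.
Tool frame: the origin (TCP) lies on the centre line of the jaws, within the pads' length; the fingertips stand 8 mm ahead of it and the grasp point (between the pads) lies 11 mm behind it; z points along the fingers, y is the direction in which the jaws open and shut (so a half turn about z gives the same grasp; the last joint's range is limited). The gripper opens to 87 mm and grips with 3 to 60 N. Pads are 19 mm wide; open, the fingers measure 117 mm over their backs; the gripper's body (75 mm by 190 mm) begins 51 mm behind the grasp point.
Start: joints at [-1.323, 0.321, -0.07, 1.45, 0.023, 1.371, -0.057], TCP at [0.151, 0.632, 0.231] pointing down, gripper open.
Joint ranges: [-2.86, 2.86], [-0.3, 2.09], [-1.38, 1.24], [0.06, 2.45], [-1.56, 4.7], [0.09, 2.05], [-2.69, 2.69]. Speed limits (rad/s): [2.57, 2.57, 3.14, 3.14, 3.14, 3.14, 3.14].

### API

Orientations are given as a rotation vector (axis times angle).
In Python, from bench import ctrl, cams, workorder gives the robot as it stands. The module is installed in compiled form; this text tells all that it offers.
- The arm moves only by the tool carry_out, never from a script. Its argument "rows" is a list of rows, each an object with "offset": the shift along the tool's x, y, z in m, a list of three; "rot": the turn, a rotation vector about the tool's x, y, z in degrees, a list of three; "gripper": the opening, from 0 (shut) to 1 (fully open). In form: [{"offset": [dx, dy, dz], "rot": [rx, ry, rz], "gripper": gripper}, ...]. A call has 1 to 10 rows; each row shifts and turns the commanded pose from where the row before left it, along the tool's axes as they then stand; what a row does not reach is not made up. A row lasts 1/8 s, in which the tool goes at most 62.5 mm and 10.7 degrees, less where a joint would pass 70% of its speed; a pose out of reach is approached as far as the arm can. A call is refused whole if a number of a shift passes 0.0625 or a number of a turn 10.7, either way. A call with a gripper value outside its range is refused whole. The fingers move at their own pace and stop on an object; "grip_force" is the grip in N (left out, the last holds). Time passes only in rows, so rows that do not move let the fingers close. It gives the time, the measured TCP pose, the force and the opening at its end, in the units of the state.
- ctrl.get_state(): the state, without advancing time (a new reading comes with each control period).
- cams.get_image(name): name is "scene" or "side" or "wrist"; returns a dict with "img" (420x560x3 uint8, red, green, blue), "vfov" (degrees; the focal length in pixels is half the picture's height over the tangent of half this angle, whatever the lens; pixels are square), "cx", "cy" (the principal point, pixels), "k1" (the pictures are not rectified: a ray, as slopes to the right and down, at radius r is drawn at 1 + k1 r^2 times it, then the intrinsics apply), "R" (3x3) and "t" (3): a world point X has camera coordinates R X + t. Camera axes: x right, y down, z forward; pixel columns grow to the right and rows downward; lengths in m; the calibration is good to about 2 mm. A picture is of the moment at which its call begins. There is no depth.
- workorder.close_job(): hands the job in, once; it reports no verdict.
The state is a dict: "time": time; "joint_positions": joint angles; "qd": joint speeds; "joint_torque": joint torques, N m; "position": TCP position; "tool_rot": TCP orientation; "ft_force": force on the tool from outside, world axes, zero at the start; "torque": the same for the moment, N m; "grip_width": opening from 0.0 (shut) to 1.0 (fully open).
Only numpy, scipy, OpenCV 4.12 (cv2) and the standard library are available. Lean on these libraries where they do the work, as an engineer would, in place of code of your own. Each camera call takes 0.05 s, during which the arm holds its last target.

## Working session

There is one attempt and no reset: what is moved stays moved. The work goes in short steps, Python scripts to look and compute and a tool call to move; the robot and the scene stay as the last step left them, time stands still between calls to the robot, and variables do not carry over. Pictures are saved under pics/ and viewed, and the job is handed in when it is done.

Besides the shell and the picture viewer there is one more tool, called after "Emit:" by a JSON object that holds its "op" and its "data", one argument or row to a line. carry_out: Moves the arm, as the interface text tells. Its arguments: {"type":"object","properties":{"rows":{"type":"array"},"grip_force":{"type":"number"}},"required":["rows"]}

```bash
mkdir -p pics; ls; python3 - <<'E'
from bench import ctrl,cams
import cv2
s=ctrl.get_state()
for k,v in s.items(): print(k,v)
for n in ["scene","side","wrist"]:
    d=cams.get_image(n)
    cv2.imwrite(f"pics/{n}0.png",d["img"][:,:,::-1])
    print(n,d["vfov"],d["cx"],d["cy"],d["k1"],d["R"],d["t"])
E
```

```text
pics
time 0.0
joint_positions [-1.32290113  0.32184    -0.07009305  1.45166881  0.02262047  1.37080149
 -0.05691289]
qd [ 0.00048328  0.00049134  0.00015259  0.00028303  0.00010219 -0.00132246
  0.00071497]
joint_torque [-7.84378663e-04 -4.91291428e+01 -4.04379778e-01 -3.12533998e+01
 -6.38109958e-02  4.36471333e-02  1.89954458e-04]
position [0.15051152 0.63178059 0.22945364]
tool_rot [-3.66349761e-01 -3.12004690e+00  3.02724107e-03]
ft_force [-0.29323343 -0.14071415  0.4756813 ]
torque [-0.02291996 -0.02943373 -0.09120692]
grip_width 1.000543449045621
scene 49.515971122693536 272.4053831562993 215.10836498929993 -0.09490003312588738 [[ 0.84172821 -0.53988117  0.00468449]
 [-0.41235846 -0.64845995 -0.63989076]
 [ 0.34850268  0.53668242 -0.7684516 ]] [-0.44201299  0.32206906  1.1918096 ]
side 48.08432572092602 281.560074554839 209.66161147588429 0.021159287969234716 [[ 0.98028535 -0.19677583  0.01788581]
 [-0.11267464 -0.63107626 -0.76749409]
 [ 0.1623116   0.75034793 -0.64080646]] [-0.58408721  0.16805295  1.10509524]
wrist 66.16349819191053 283.6802258341296 212.71525708150716 -0.04062581496502742 [[ 0.23113865  0.97291995 -0.00130355]
 [ 0.93847747 -0.22260233  0.26402317]
 [ 0.25658324 -0.06224931 -0.96451546]] [-0.64942572 -0.03323473  0.38992633]
```

View pics/scene0.png

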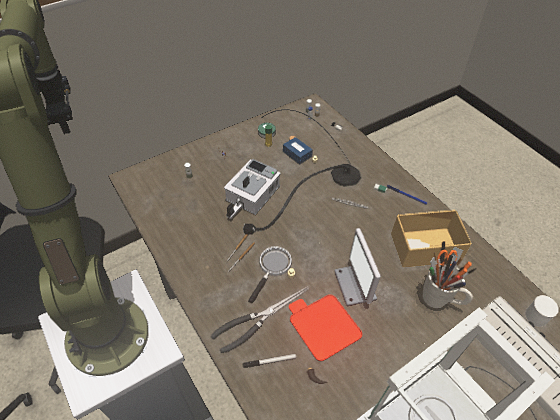

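View pics/side0.png

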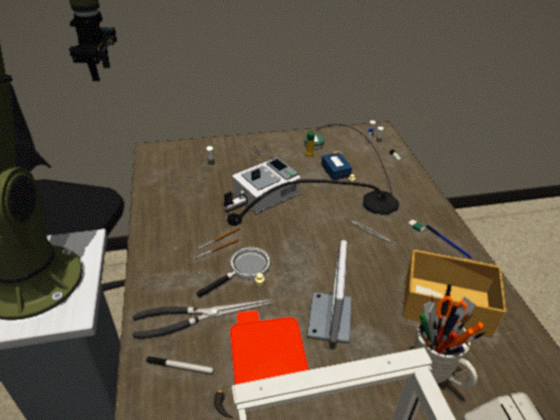

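View pics/wrist0.png

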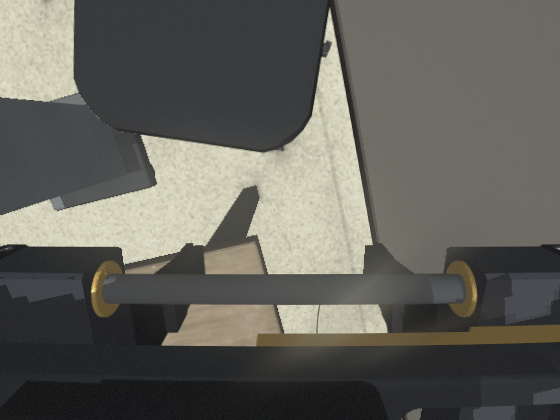

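```bash
cat > h.py <<'E'
import numpy as np, cv2
from scipy.spatial.transform import Rotation as Ro
from bench import ctrl,cams
def f(d): return 210/np.tan(np.radians(d["vfov"])/2)
def proj(d,X):
    X=np.atleast_2d(X); c=X@np.asarray(d["R"]).T+d["t"]; s=c[:,:2]/c[:,2:]
    s=s*(1+d["k1"]*(s**2).sum(1,keepdims=True))
    return s*f(d)+[d["cx"],d["cy"]]
def ray(d,uv):
    s0=(np.array(uv,float)-[d["cx"],d["cy"]])/f(d); s=s0.copy()
    for _ in range(30): s=s0/(1+d["k1"]*(s@s))
    R=np.asarray(d["R"]); v=R.T@np.array([s[0],s[1],1]); return -R.T@np.asarray(d["t"]), v/np.linalg.norm(v)
def onz(d,uv,z):
    o,v=ray(d,uv); return o+v*(z-o[2])/v[2]
def tri(obs):
    A=np.zeros((3,3));b=np.zeros(3)
    for d,uv in obs:
        o,v=ray(d,uv);P=np.eye(3)-np.outer(v,v);A+=P;b+=P@o
    X=np.linalg.solve(A,b); return X,[np.linalg.norm(proj(d,X)[0]-uv) for d,uv in obs]
def crop(d,x0,y0,x1,y1,k,name):
    c=d["img"][y0:y1,x0:x1,::-1]; c=cv2.resize(c,None,fx=k,fy=k,interpolation=cv2.INTER_CUBIC); cv2.imwrite("pics/"+name,c)
def save(d,fn):
    np.savez("pics/"+fn,**d)
E
python3 - <<'E'
from h import *
import pickle
D={n:cams.get_image(n) for n in ["scene","side"]}
pickle.dump(D,open("D0.pkl","wb"))
crop(D["scene"],210,140,310,230,8,"cs0.png")
crop(D["side"],210,140,310,230,8,"cd0.png")
crop(D["scene"],320,220,400,310,6,"scs0.png")
crop(D["side"],290,230,370,350,5,"scd0.png")
E
```

```text
(no output)
```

View pics/cs0.png

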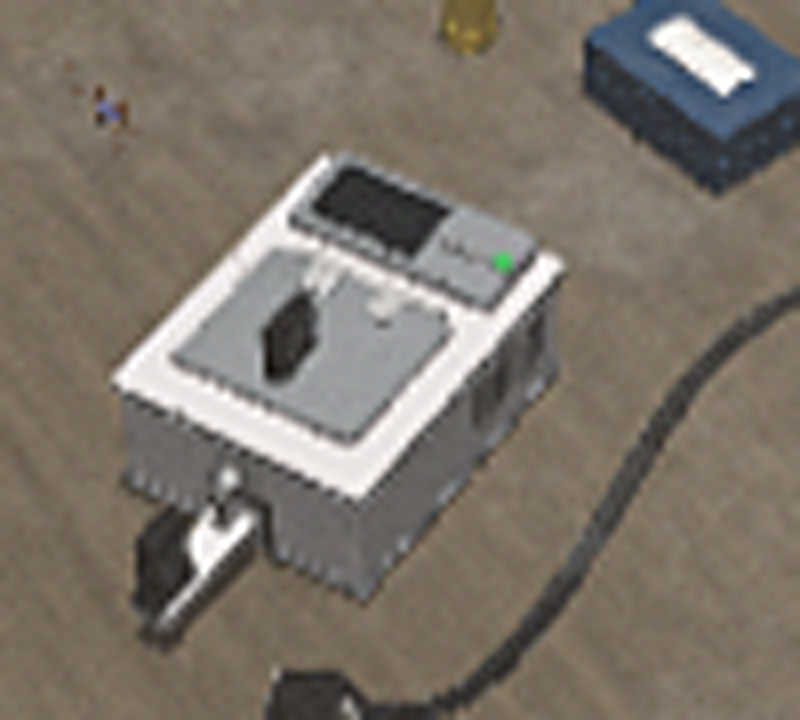

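View pics/cd0.png

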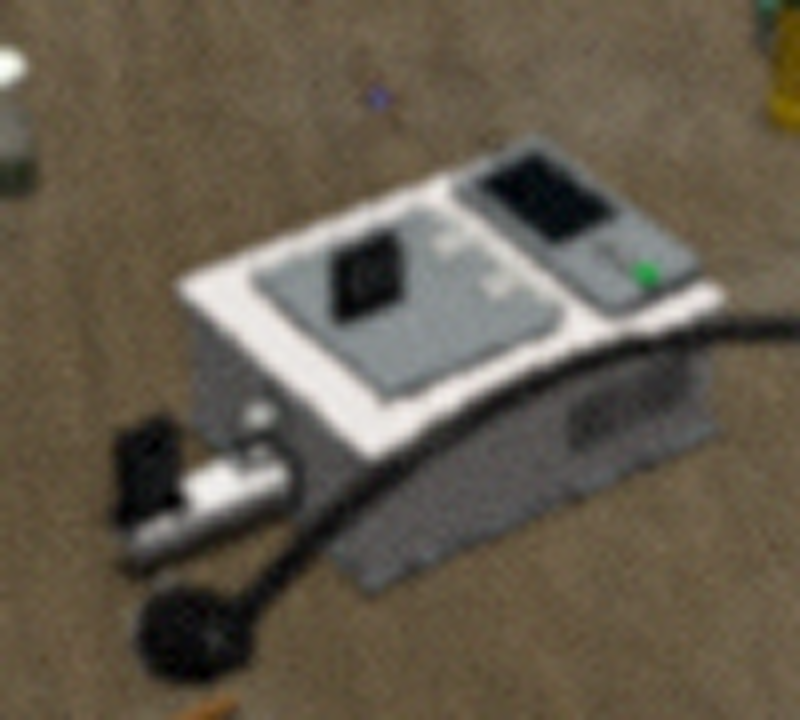

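View pics/scs0.png

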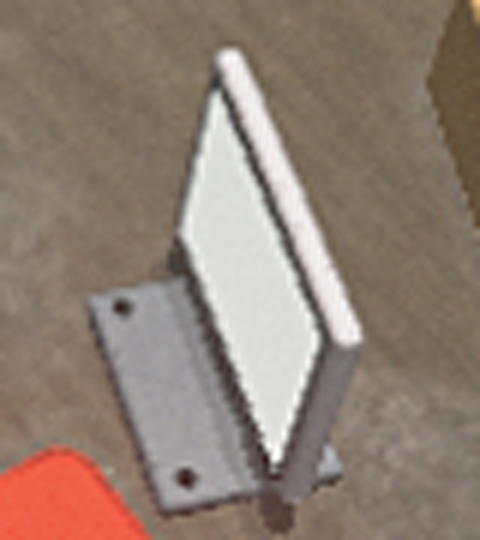

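View pics/scd0.png

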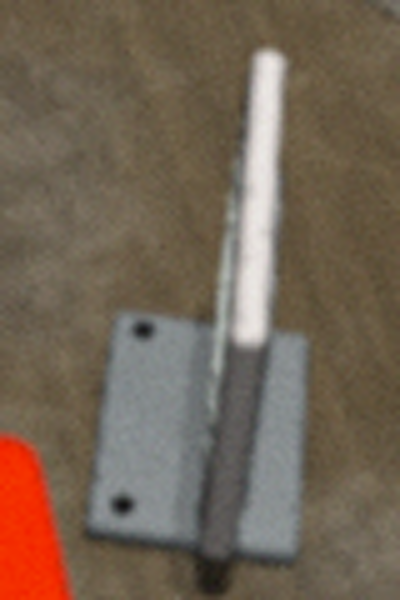

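```bash
cat > fit.py <<'E'
from h import *
import pickle
from scipy.optimize import least_squares
D=pickle.load(open("D0.pkl","rb"))
def px(c,k,o): return (np.array(c,float)+.5)/k-.5+o
C=np.array([[-.057,.06,.064],[-.057,-.06,.064],[.097,-.06,.064],[.097,.06,.064]])
S=px([[115,380],[362,498],[565,262],[330,153]],8,[210,140]); E=px([[178,287],[372,458],[724,295],[540,133]],8,[210,140])
def W(p,X): c,s=np.cos(p[2]),np.sin(p[2]); return np.c_[p[0]+c*X[:,0]-s*X[:,1],p[1]+s*X[:,0]+c*X[:,1],X[:,2]]
for use in ("se","s","e"):
    def res(p):
        r=[]
        if "s" in use:r.append(proj(D["scene"],W(p,C))-S)
        if "e" in use:r.append(proj(D["side"],W(p,C))-E)
        return np.concatenate(r).ravel()
    g=onz(D["scene"],S.mean(0),.064)
    r=least_squares(res,[g[0],g[1],0.3]); print(use,r.x,np.round(r.fun,1))
    if use=="se": P=r.x
def obs(name,a,b,ka,kb,oa,ob):
    X,e=tri([(D["scene"],px(a,ka,oa)),(D["side"],px(b,kb,ob))]); print(name,X,e)
    c,s=np.cos(P[2]),np.sin(P[2]); d=X[:2]-P[:2]; print("   in port",c*d[0]+s*d[1],-s*d[0]+c*d[1],X[2])
o=[210,140]
obs("coverfin",[289,338],[368,277],8,8,o,o)
obs("knob",[162,563],[148,470],8,8,o,o)
# screen: top ends
so,eo=[320,220],[290,230]
T=[]
for n,a,b in (("toptL",[228,55],[268,55]),("topR",[342,335],[250,342])):
    obs(n,a,b,6,5,so,eo)
for n,a,b in (("footL",[92,298],[118,316]),("footR",[163,512],[90,538]),("footRb",[342,468],[296,562])):
    for d,u,k,oo in (("scene",a,6,so),("side",b,5,eo)):
        print(n,d,onz(D[d],px(u,k,oo),.012))
for n,a in (("faceTL",[217,88]),("faceTR",[322,335]),("faceBR",[278,465]),("faceBL",[183,235])):
    print(n,px(a,6,so))
E
python3 fit.py
```

```text
se [0.57968366 0.22455881 0.44067851] [-0.3 -0.5  0.1 -0.2  0.5 -0.3 -0.4 -0.1  0.3 -0.4 -0.2 -0.4  0.8  0.5
 -1.1  1.5]
s [0.57919237 0.22355955 0.44001318] [-0.3 -0.2  0.1  0.1  0.6 -0.1 -0.3  0.1]
e [0.57999511 0.22576456 0.44119496] [ 0.3 -0.7 -0.1 -0.7  0.8  0.3 -1.1  1.3]
coverfin [0.56405227 0.21761524 0.08481093] [np.float64(0.18243492957321916), np.float64(0.20816856840529174)]
   in port -0.017099802378696176 0.0003874179897947229 0.08481093073666109
knob [0.4802247  0.17567872 0.04304085] [np.float64(0.44242636772089344), np.float64(0.505893776084524)]
   in port -0.11080684988754436 -0.001785665625531202 0.0430408460819137
toptL [ 0.69183914 -0.16262281  0.16587575] [np.float64(0.21620225564203457), np.float64(0.2762886460175649)]
   in port -0.06371315677053432 -0.3980315271473885 0.16587575018076198
topR [ 0.6448294  -0.29813069  0.15246712] [np.float64(0.004601558742259296), np.float64(0.006163266550440592)]
   in port -0.16403302919311016 -0.5005411500690561 0.1524671216656421
footL scene [ 0.63652173 -0.16224656  0.012     ]
footL side [ 0.63666736 -0.1634601   0.012     ]
footR scene [ 0.59283597 -0.27258003  0.012     ]
footR side [ 0.59551103 -0.27726132  0.012     ]
footRb scene [ 0.67727284 -0.30002414  0.012     ]
footRb side [ 0.67686969 -0.30432536  0.012     ]
faceTL [355.75 234.25]
faceTR [373.25       275.41666667]
faceBR [365.91666667 297.08333333]
faceBL [350.08333333 258.75      ]
```

```bash
cat > fit2.py <<'E'
from h import *
import pickle
from scipy.optimize import least_squares
D=pickle.load(open("D0.pkl","rb"))
def px(c,k,o): return (np.array(c,float)+.5)/k-.5+o
so,eo=[320,220],[290,230]
def W(p,X): X=np.array(X);c,s=np.cos(p[2]),np.sin(p[2]); return np.c_[p[0]+c*X[:,0]-s*X[:,1],p[1]+s*X[:,0]+c*X[:,1],X[:,2]]
S=px([[227,48],[327,347],[358,344],[92,298],[163,512],[217,88],[322,335],[276,467],[182,235]],6,so)
E=px([[268,48],[233,347],[266,347],[118,316],[90,538]],5,eo)
def model(p):
    x,y,a,t,w,lw,lh=p
    A=W(p,[[t/2,.08,.166],[0,-.08,.166],[t,-.08,.166],[-.048,w,.012],[-.048,-w,.012]])
    L=W(p,[[0,lw,.097+lh],[0,-lw,.097+lh],[0,-lw,.097-lh],[0,lw,.097-lh]])
    return A,L
def res(p):
    A,L=model(p)
    return np.r_[(proj(D["scene"],np.r_[A,L])-S).ravel(),(proj(D["side"],A)-E).ravel()]
r=least_squares(res,[.67,-.23,-.34,.012,.06,.07,.06]);print(np.round(r.x,4));print(np.round(r.fun.reshape(-1,2),1))
E
python3 fit2.py
```

```text
[ 0.6601 -0.2328 -0.3494  0.0115  0.0603  0.0658  0.0571]
[[-0.2  0. ]
 [ 2.4  0.2]
 [ 1.5 -0.2]
 [-0.8 -0.5]
 [ 0.5 -0.1]
 [ 0.6  0.5]
 [ 0.4  0. ]
 [ 0.5  0.6]
 [ 0.6  0.1]
 [-0.1  0.5]
 [-0.7 -0.7]
 [-1.   0.1]
 [-0.8 -1.2]
 [-1.  -1.6]]
```

```bash
python3 - <<'E'
from h import *
import pickle
D=pickle.load(open("D0.pkl","rb"))
crop(D["scene"],235,150,375,250,5.7,"ls0.png")
crop(D["side"],215,160,415,260,4,"ld0.png")
for n,a,b in(("vial",(187,177),(210,163)),("vial2",(292,271),(260,278)),("g2",(315,158),(352,178)),("bot",(268,144),(309,156))):
    print(n,onz(D["scene"],a,.0),onz(D["side"],b,.0))
E
```

```text
vial [0.44237936 0.41890156 0.        ] [0.44881232 0.42059385 0.        ]
vial2 [ 0.53290457 -0.09382476  0.        ] [ 5.25922042e-01 -8.64159884e-02  1.11022302e-16]
g2 [0.87298125 0.25843957 0.        ] [0.86948219 0.26498075 0.        ]
bot [0.77044617 0.41268701 0.        ] [0.7685912  0.40618163 0.        ]
```

View pics/ls0.png

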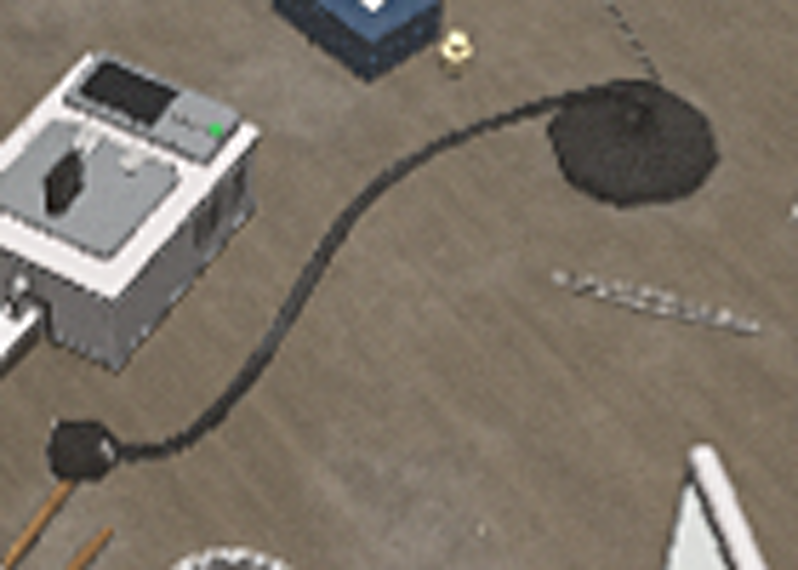

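View pics/ld0.png

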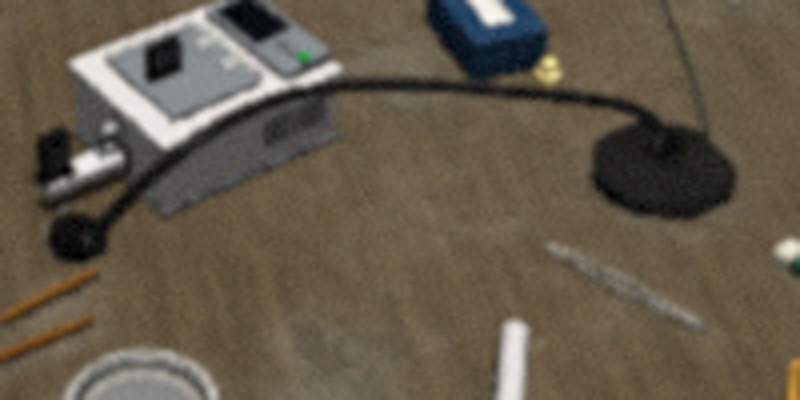

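```bash
python3 - <<'E'
from h import *
import pickle
D=pickle.load(open("D0.pkl","rb"))
px=lambda c,k,o:(np.array(c,float)+.5)/k-.5+o
S=px([[82,450],[120,452],[165,448],[200,432],[235,398],[265,352],[290,310],[315,268],[345,222],[380,183],[430,148],[480,123],[530,106],[580,92],[620,90]],5.7,[235,150])
E=px([[78,237],[100,222],[120,195],[145,165],[180,133],[215,112],[250,98],[300,88],[350,84],[420,84],[500,90],[560,96],[610,103],[640,110],[660,125],[662,140]],4,[215,160])
# dense polyline
def dens(P):
    t=np.arange(len(P)); tt=np.linspace(0,len(P)-1,400); return np.c_[np.interp(tt,t,P[:,0]),np.interp(tt,t,P[:,1])]
De=dens(E)
P=np.array([0.5797,0.2246]);a=.4407
prev=0
for s in S:
    best=[]
    for i,e in enumerate(De):
        X,er=tri([(D["scene"],s),(D["side"],e)]); best.append((max(er),i,X))
    m=sorted(best,key=lambda b:b[0])[:25]; 
    # choose smallest error
    b=m[0]; d=b[2][:2]-P
    print(np.round(s),round(b[0],2),b[1],np.round(b[2],3),"port",np.round([np.cos(a)*d[0]+np.sin(a)*d[1],-np.sin(a)*d[0]+np.cos(a)*d[1]],3), "alts",sorted(set(x[1]//10 for x in m)))
E
```

```text
[249. 229.] 0.21 0 [0.485 0.066 0.062] port [-0.153 -0.103] alts [0, 1, 2]
[256. 229.] 0.04 9 [0.487 0.03  0.097] port [-0.167 -0.136] alts [0, 1, 2]
[264. 228.] 0.04 26 [ 0.493 -0.004  0.133] port [-0.176 -0.17 ] alts [1, 2, 3]
[270. 225.] 0.01 45 [ 0.499 -0.025  0.164] port [-0.179 -0.192] alts [3, 4, 5]
[276. 219.] 0.05 72 [ 0.512 -0.036  0.192] port [-0.172 -0.207] alts [5, 6, 7, 8]
[281. 211.] 0.02 99 [ 0.531 -0.031  0.208] port [-0.153 -0.211] alts [8, 9, 10, 11]
[285. 204.] 0.09 125 [ 0.552 -0.02   0.213] port [-0.129 -0.209] alts [11, 12, 13]
[290. 197.] 0.01 157 [ 0.58  -0.001  0.209] port [-0.096 -0.204] alts [14, 15, 16]
[295. 189.] 0.04 188 [0.62  0.032 0.188] port [-0.046 -0.192] alts [17, 18, 19, 20]
[301. 182.] 0.09 218 [0.666 0.065 0.161] port [ 0.01  -0.181] alts [20, 21, 22, 23]
[310. 176.] 0.11 245 [0.724 0.096 0.129] port [ 0.076 -0.177] alts [23, 24, 25]
[319. 171.] 0.09 266 [0.775 0.117 0.104] port [ 0.13  -0.181] alts [25, 26, 27, 28]
[328. 168.] 0.03 290 [0.816 0.124 0.09 ] port [ 0.171 -0.192] alts [27, 28, 29, 30]
[336. 166.] 0.01 319 [0.861 0.131 0.072] port [ 0.214 -0.205] alts [31, 32, 33, 39]
[343. 165.] 0.13 372 [0.91  0.148 0.034] port [ 0.266 -0.21 ] alts [35, 36, 37]
```

```bash
cat >> h.py <<'E'
PORT=np.array([.5797,.2246]); PA=.4407
def pw(x,y,z): c,s=np.cos(PA),np.sin(PA); return np.array([PORT[0]+c*x-s*y,PORT[1]+s*x+c*y,z])
def wp(X): d=np.asarray(X)[:2]-PORT; c,s=np.cos(PA),np.sin(PA); return np.array([c*d[0]+s*d[1],-s*d[0]+c*d[1],X[2]])
def go(tcp,yaz=None):
    """prints offset in tool axes and remaining turn in tool axes"""
    s=ctrl.get_state(); R=Ro.from_rotvec(s["tool_rot"])
    print("t",s["time"],"pos",np.round(s["position"],4),"port",np.round(wp(s["position"]),4),"q",np.round(s["joint_positions"],2),"grip",round(s["grip_width"],3),"F",np.round(s["ft_force"],1))
    M=R.as_matrix(); print("tool y az",np.degrees(np.arctan2(M[1,1],M[0,1])),"z",np.round(M[:,2],4))
    print("offset",np.round(R.inv().apply(np.asarray(tcp)-s["position"]),4))
    if yaz is not None:
        a=np.radians(yaz); y=np.array([np.cos(a),np.sin(a),0]); z=np.array([0,0,-1.]); x=np.cross(y,z)
        T=Ro.from_matrix(np.c_[x,y,z]); print("turn",np.round((R.inv()*T).as_rotvec(degrees=True),2),"offset after turn",np.round(T.inv().apply(np.asarray(tcp)-s["position"]),4))
E
python3 -c "
from h import *
go(pw(-.111,-.0005,.2),-64.75)"
```

```text
t 0.25 pos [0.1506 0.6321 0.2301] port [-0.2143  0.5516  0.2301] q [-1.32  0.32 -0.07  1.45  0.02  1.37 -0.06] grip 0.997 F [-0.   0.4  0.5]
tool y az 76.60309234559547 z [-1.e-04 -8.e-04 -1.e+00]
offset [-0.4254 -0.3667  0.0304]
turn [-1.0000e-02  6.0000e-02  1.4135e+02] offset after turn [0.1033 0.5521 0.0301]
```

Emit:
{"op": "carry_out", "data": {
  "rows": [
    {"offset": [-0.0425,-0.0367,0],"rot": [0,0,0],"gripper": 0.5},
    {"offset": [-0.0425,-0.0367,0],"rot": [0,0,0],"gripper": 0.5},
    {"offset": [-0.0425,-0.0367,0],"rot": [0,0,0],"gripper": 0.5},
    {"offset": [-0.0425,-0.0367,0],"rot": [0,0,0],"gripper": 0.5},
    {"offset": [-0.0425,-0.0367,0],"rot": [0,0,0],"gripper": 0.5},
    {"offset": [-0.0425,-0.0367,0],"rot": [0,0,0],"gripper": 0.5},
    {"offset": [-0.0425,-0.0367,0],"rot": [0,0,0],"gripper": 0.5},
    {"offset": [-0.0425,-0.0367,0],"rot": [0,0,0],"gripper": 0.5},
    {"offset": [-0.0425,-0.0367,0],"rot": [0,0,0],"gripper": 0.5},
    {"offset": [-0.0425,-0.0367,0],"rot": [0,0,0],"gripper": 0.5}
  ]
}}

```text
time: 1.5
position: [0.4799, 0.1753, 0.2308]
tool_rot: [0.366, 3.12, 0.001]
ft_force: [0.4, 0.0, -0.4]
grip_width: 0.495
```

Emit:
{"op": "carry_out", "data": {
  "rows": [
    {"offset": [0,0,0],"rot": [0,0,10],"gripper": 0.5},
    {"offset": [0,0,0],"rot": [0,0,10],"gripper": 0.5},
    {"offset": [0,0,0],"rot": [0,0,10],"gripper": 0.5},
    {"offset": [0,0,0],"rot": [0,0,10],"gripper": 0.5},
    {"offset": [0,0,0],"rot": [0,0,10],"gripper": 0.5},
    {"offset": [0,0,0],"rot": [0,0,10],"gripper": 0.5},
    {"offset": [0,0,0],"rot": [0,0,10],"gripper": 0.5},
    {"offset": [0,0,0],"rot": [0,0,10],"gripper": 0.5},
    {"offset": [0,0,0],"rot": [0,0,10],"gripper": 0.5},
    {"offset": [0,0,0],"rot": [0,0,10],"gripper": 0.5}
  ]
}}

```text
time: 2.75
position: [0.4789, 0.1768, 0.2306]
tool_rot: [-2.631, -1.717, -0.0]
ft_force: [0.1, 0.4, -0.0]
grip_width: 0.499
```

Emit:
{"op": "carry_out", "data": {
  "rows": [
    {"offset": [0,0,0],"rot": [0,0,10],"gripper": 0.5},
    {"offset": [0,0,0],"rot": [0,0,10],"gripper": 0.5},
    {"offset": [0,0,0],"rot": [0,0,10],"gripper": 0.5},
    {"offset": [0,0,0],"rot": [0,0,10],"gripper": 0.5},
    {"offset": [0,0,0],"rot": [0,0,0],"gripper": 0.5},
    {"offset": [0,0,0],"rot": [0,0,0],"gripper": 0.5}
  ]
}}

```text
time: 3.5
position: [0.479, 0.1769, 0.2306]
tool_rot: [-3.056, -0.727, -0.0]
ft_force: [-0.1, -0.6, 0.6]
grip_width: 0.502
```

```bash
python3 -c "
from h import *
import pickle
D={n:cams.get_image(n) for n in ['scene','side','wrist']}
pickle.dump(D,open('D1.pkl','wb'))
go(pw(-.111,-.0005,.036),-64.75)
cv2.imwrite('pics/w1.png',D['wrist']['img'][:,:,::-1])
crop(D['side'],200,60,360,220,5,'d1.png')
crop(D['scene'],180,60,340,240,4.4,'s1.png')
"
```

```text
t 3.65 pos [0.479  0.1769 0.2306] port [-1.114e-01 -2.000e-04  2.306e-01] q [-0.79  0.02  0.39  1.8  -0.01  1.32 -1.5 ] grip 0.504 F [ 0.1 -1.   0.2]
tool y az -63.314547724572336 z [ 0.e+00  1.e-04 -1.e+00]
offset [0.0004 0.0003 0.1946]
turn [-0.   -0.    1.44] offset after turn [0.0004 0.0003 0.1946]
```

View pics/w1.png

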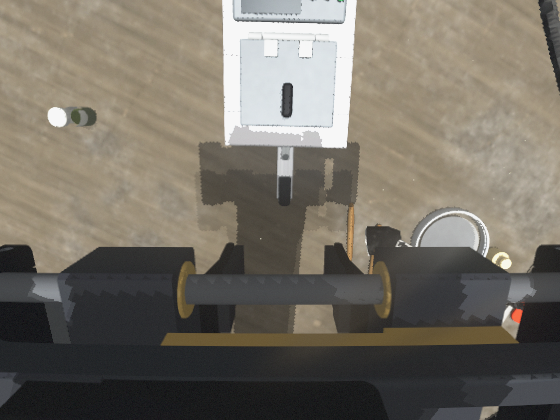

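View pics/d1.png

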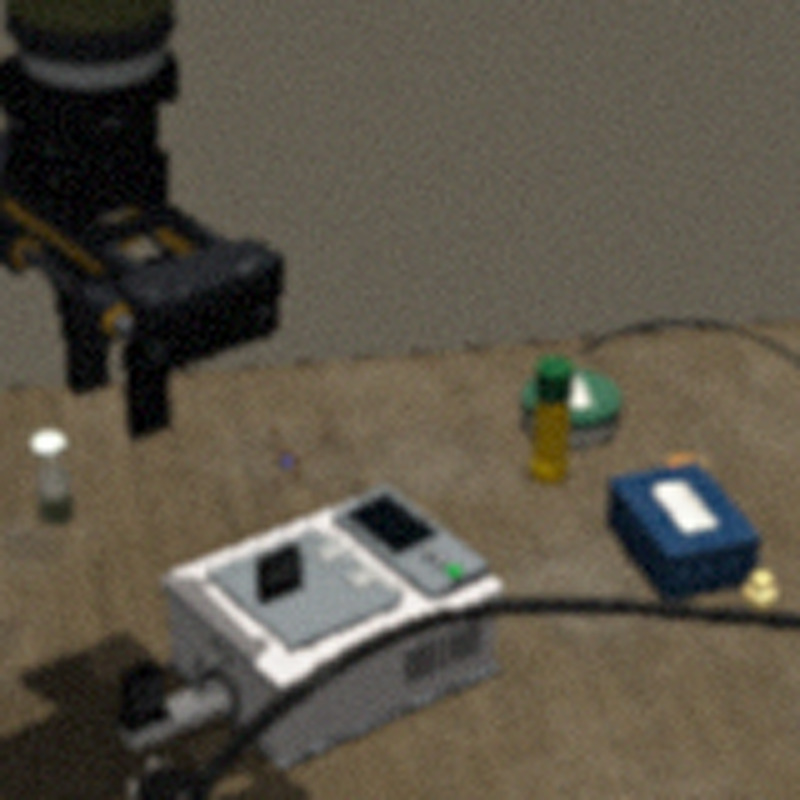

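View pics/s1.png

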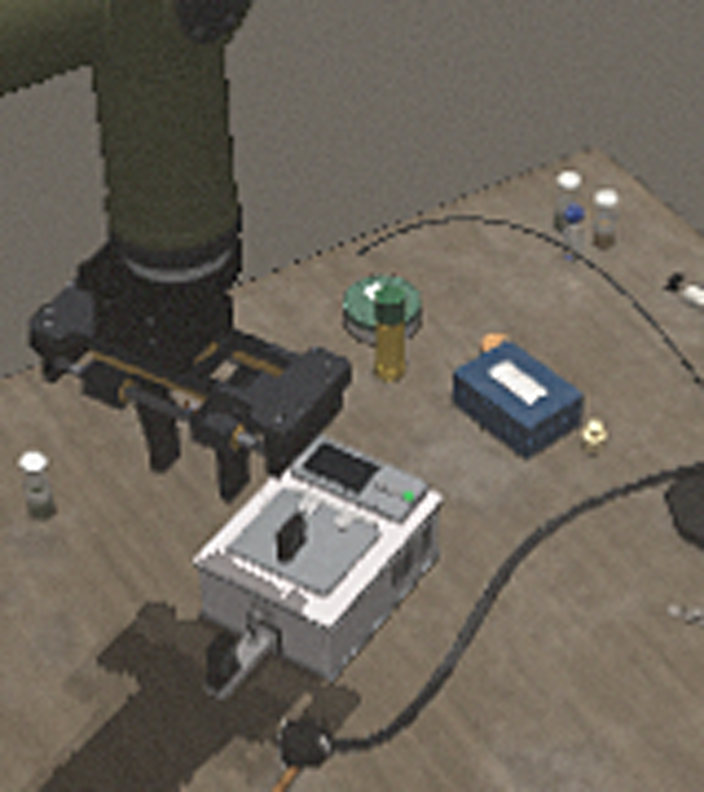

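```bash
python3 -c "
from h import *
import pickle
D=pickle.load(open('D1.pkl','rb'));d=D['wrist']
for n,u,z in (('knob',(285,178),.06),('knobfront',(285,204),.06),('fin rear',(287.5,84),.1),('fin front',(287.5,114),.1),('FL',(225,146),.064),('FR',(348,146),.064),('coverFL',(239,126),.072),('coverFR',(334,126),.072)): print(n,wp(onz(d,u,z)))
crop(d,215,60,355,215,5,'w1c.png')
"
```

```text
knob [-0.09078722 -0.0014178   0.06      ]
knobfront [-0.11793667 -0.00215226  0.06      ]
fin rear [-0.00556    -0.00102185  0.1       ]
fin front [-0.02962434 -0.00171382  0.1       ]
FL [-0.06003671  0.05823824  0.064     ]
FR [-0.05688868 -0.06226192  0.064     ]
coverFL [-0.04066334  0.04328736  0.072     ]
coverFR [-0.03832253 -0.04608746  0.072     ]
```

View pics/w1c.png

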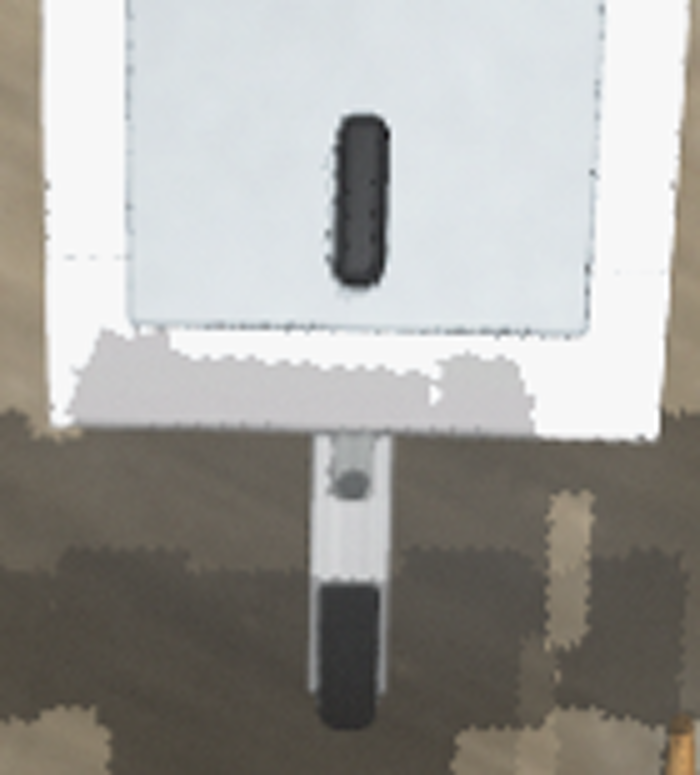

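```bash
python3 -c "
from h import *
import pickle
D=pickle.load(open('D1.pkl','rb'));d=D['wrist']
print('cam',wp(-np.array(d['R']).T@d['t']))
q=lambda c:((np.array(c,float)+.5)/5-.5+[215,60])
for n,u,z in (('FL',(52,428),.064),('FR',(655,438),.064),('coverFL',(130,322),.070),('coverFR',(588,333),.070),('pointer',(350,497),.025),('finrear',(363,115),.1),('finfront',(358,285),.1),('kr',(350,585),.06),('kf',(346,728),.06),('kf',(346,728),.028),('barend',(345,692),.022)): print(n,wp(onz(d,q(u),z)))
for k in ('scene','side'):
  e=D[k]; print(k)
for x in (-.095,-.1,-.105,-.11):
  print(x,[np.round((proj(d,pw(x+a,-.0015,z))[0]-[215,60]+.5)*5-.5) for a,z in ((.012,.06),(-.012,.06),(-.012,.028))])
"
```

```text
cam [-0.03930631  0.00139675  0.38503108]
FL [-0.05926495  0.05822393  0.064     ]
FR [-0.05811457 -0.05998798  0.064     ]
coverFL [-0.0387993   0.04202725  0.07      ]
coverFR [-0.03855005 -0.04469476  0.07      ]
pointer [-0.07512583 -0.00070423  0.025     ]
finrear [-0.00446569 -0.0007411   0.1       ]
finfront [-0.03178348 -0.00066994  0.1       ]
kr [-0.08936734 -0.00097352  0.06      ]
kf [-0.11924977 -0.00094163  0.06      ]
kf [-0.12712037 -0.00117185  0.028     ]
barend [-0.12006053 -0.00076165  0.022     ]
scene
side
-0.095 [array([353., 554.]), array([350., 670.]), array([350., 641.])]
-0.1 [array([353., 578.]), array([350., 694.]), array([349., 663.])]
-0.105 [array([352., 603.]), array([349., 718.]), array([349., 685.])]
-0.11 [array([351., 627.]), array([348., 741.]), array([348., 706.])]
```

Emit:
{"op": "carry_out", "data": {
  "rows": [
    {"offset": [0,0,0],"rot": [0,0,1.4],"gripper": 0.5},
    {"offset": [0.0035,0.0008,0.03],"rot": [0,0,0],"gripper": 0.5},
    {"offset": [0,0,0.03],"rot": [0,0,0],"gripper": 0.5},
    {"offset": [0,0,0.03],"rot": [0,0,0],"gripper": 0.5},
    {"offset": [0,0,0.02],"rot": [0,0,0],"gripper": 0.5},
    {"offset": [0,0,0],"rot": [0,0,0],"gripper": 0.5}
  ]
}}

```text
time: 4.4
position: [0.4813, 0.1771, 0.1191]
tool_rot: [3.065, 0.685, -0.005]
ft_force: [-1.2, -0.2, 0.8]
grip_width: 0.505
```

```bash
python3 -c "
from h import *
import pickle
D={n:cams.get_image(n) for n in ['scene','side','wrist']}
pickle.dump(D,open('D2.pkl','wb'))
go(pw(-.108,-.001,.036),-64.75)
cv2.imwrite('pics/w2.png',D['wrist']['img'][:,:,::-1])
crop(D['side'],200,130,320,230,6,'d2.png')
crop(D['scene'],200,130,320,230,6,'s2.png')
"
```

```text
t 4.55 pos [0.4833 0.1779 0.1217] port [-0.1071 -0.0011  0.1217] q [-0.77  0.12  0.39  1.93 -0.05  1.1  -1.49] grip 0.501 F [-0.1  0.5  0.7]
tool y az -64.79991808715639 z [ 1.6e-03  9.0e-04 -1.0e+00]
offset [-0.0011 -0.0001  0.0857]
turn [-0.01 -0.11 -0.05] offset after turn [-0.0009 -0.0001  0.0857]
```

View pics/w2.png

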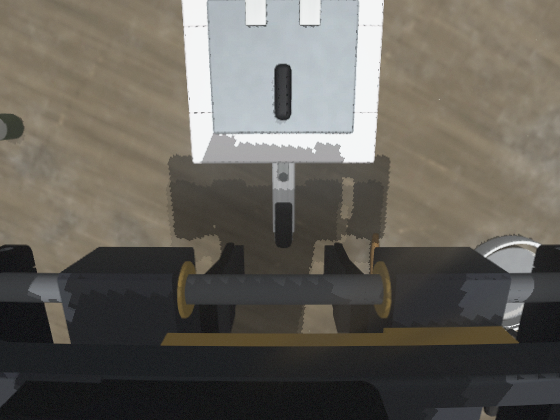

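View pics/d2.png

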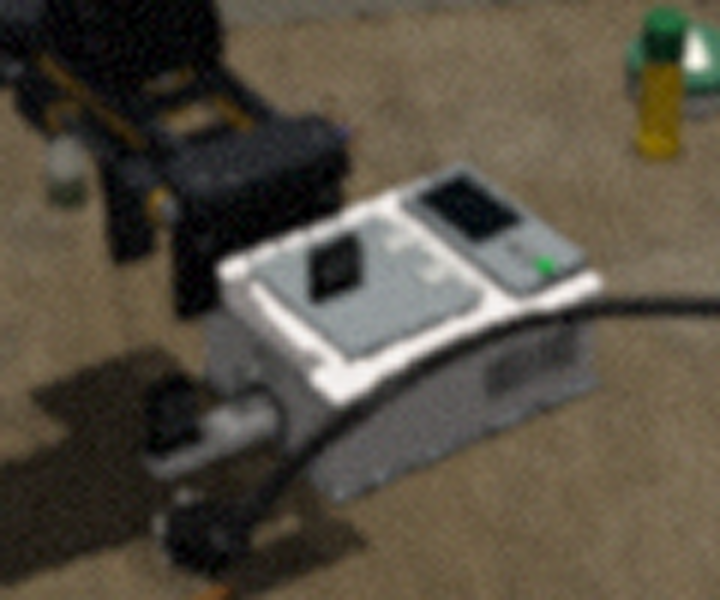

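View pics/s2.png

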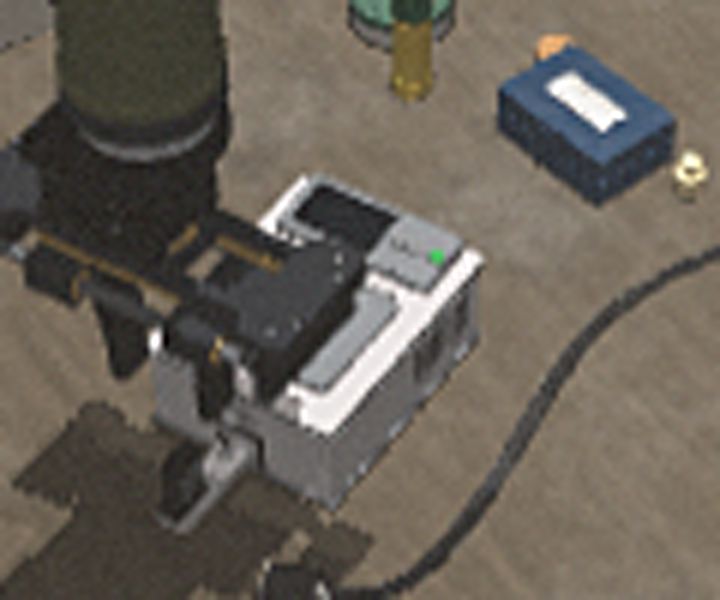

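```bash
python3 -c "
from h import *
import pickle
D=pickle.load(open('D2.pkl','rb'));d=D['wrist']
crop(d,200,100,360,260,4.5,'w2c.png')
print(wp(onz(d,(283.5,246),.06)),wp(onz(d,(283.5,203),.028)),wp(onz(d,(283.5,203),.06)),wp(onz(d,(192,162),.064)),wp(onz(d,(374,163),.064)))
"
```

```text
[-0.11828425 -0.00129144  0.06      ] [-0.09438304 -0.00130367  0.028     ] [-0.08676606 -0.00131004  0.06      ] [-0.05814767  0.05863199  0.064     ] [-0.05886286 -0.0606856   0.064     ]
```

View pics/w2c.png

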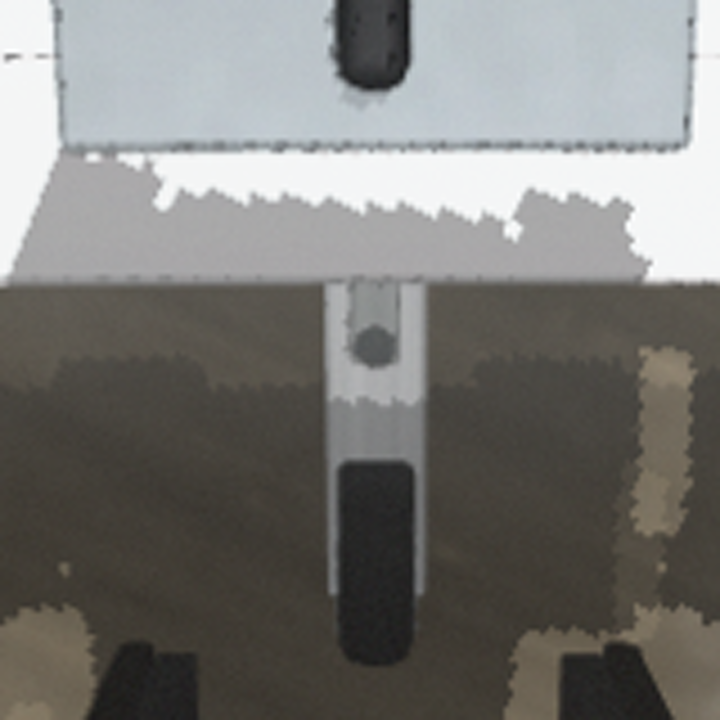

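Emit:
{"op": "carry_out", "data": {
  "rows": [
    {"offset": [0,0,0.03],"rot": [0,0,0],"gripper": 0.5},
    {"offset": [0,0,0.03],"rot": [0,0,0],"gripper": 0.5},
    {"offset": [0,0,0.025],"rot": [0,0,0],"gripper": 0.5},
    {"offset": [0,0,0],"rot": [0,0,0],"gripper": 0.5},
    {"offset": [0,0,0],"rot": [0,0,0],"gripper": 0.5}
  ]
}}

```text
time: 5.18
position: [0.4838, 0.1782, 0.0371]
tool_rot: [-3.065, -0.685, -0.004]
ft_force: [-1.0, 0.1, -0.1]
grip_width: 0.498
```

Emit:
{"op": "carry_out", "data": {
  "rows": [
    {"offset": [0,0,0],"rot": [0,0,0],"gripper": 0},
    {"offset": [0,0,0],"rot": [0,0,0],"gripper": 0},
    {"offset": [0,0,0],"rot": [0,0,0],"gripper": 0},
    {"offset": [0,0,0],"rot": [0,0,0],"gripper": 0},
    {"offset": [0,0,0],"rot": [0,0,0],"gripper": 0},
    {"offset": [0,0,0],"rot": [0,0,0],"gripper": 0}
  ],
  "grip_force": 20
}}

```text
time: 5.92
position: [0.4825, 0.178, 0.0359]
tool_rot: [-3.065, -0.686, -0.0]
ft_force: [-1.7, 0.4, 4.4]
grip_width: 0.138
```

```bash
python3 -c "
from h import *
go(pw(-.147,-.001,.036),-64.75)
d=cams.get_image('wrist')
cv2.imwrite('pics/w3.png',d['img'][:,:,::-1])
"
```

```text
t 5.925 pos [0.4825 0.178  0.0359] port [-0.1078 -0.0007  0.0359] q [-0.75  0.23  0.38  2.01 -0.11  0.92 -1.44] grip 0.138 F [-1.7  0.4  4.4]
tool y az -64.77626466246453 z [-0.e+00  5.e-04 -1.e+00]
offset [-0.0392  0.0003 -0.0002]
turn [-0.03 -0.01 -0.03] offset after turn [-0.0392  0.0003 -0.0001]
```

View pics/w3.png

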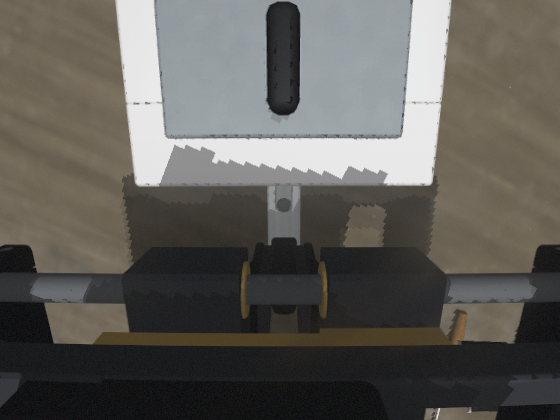

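Emit:
{"op": "carry_out", "data": {
  "rows": [
    {"offset": [-0.008,0,0],"rot": [0,0,0],"gripper": 0},
    {"offset": [-0.008,0,0],"rot": [0,0,0],"gripper": 0},
    {"offset": [-0.008,0,0],"rot": [0,0,0],"gripper": 0},
    {"offset": [-0.008,0,0],"rot": [0,0,0],"gripper": 0},
    {"offset": [-0.004,0,0],"rot": [0,0,0],"gripper": 0},
    {"offset": [0,0,0],"rot": [0,0,0],"gripper": 0},
    {"offset": [0,0,0],"rot": [0,0,0],"gripper": 0}
  ]
}}

```text
time: 6.85
position: [0.4492, 0.1622, 0.0358]
tool_rot: [-3.066, -0.686, 0.003]
ft_force: [-2.5, 1.9, 7.8]
grip_width: 0.135
```

```bash
python3 -c "
from h import *
import pickle
D={n:cams.get_image(n) for n in ['scene','side','wrist']}
pickle.dump(D,open('D4.pkl','wb'))
go(pw(-.147,-.001,.036),-64.75)
crop(D['wrist'],180,120,380,270,4,'w4.png')
crop(D['side'],200,150,300,230,8,'d4.png')
crop(D['scene'],200,150,300,230,8,'s4.png')
"
```

```text
t 7.0 pos [0.4493 0.1622 0.0358] port [-0.1446 -0.0008  0.0358] q [-0.77  0.16  0.39  2.09 -0.08  0.91 -1.47] grip 0.129 F [-2.1  2.1  7.4]
tool y az -64.78991795216139 z [-1.8e-03 -3.0e-04 -1.0e+00]
offset [-0.0024  0.0002 -0.0002]
turn [-0.03  0.1  -0.04] offset after turn [-0.0024  0.0002 -0.0002]
```

View pics/w4.png

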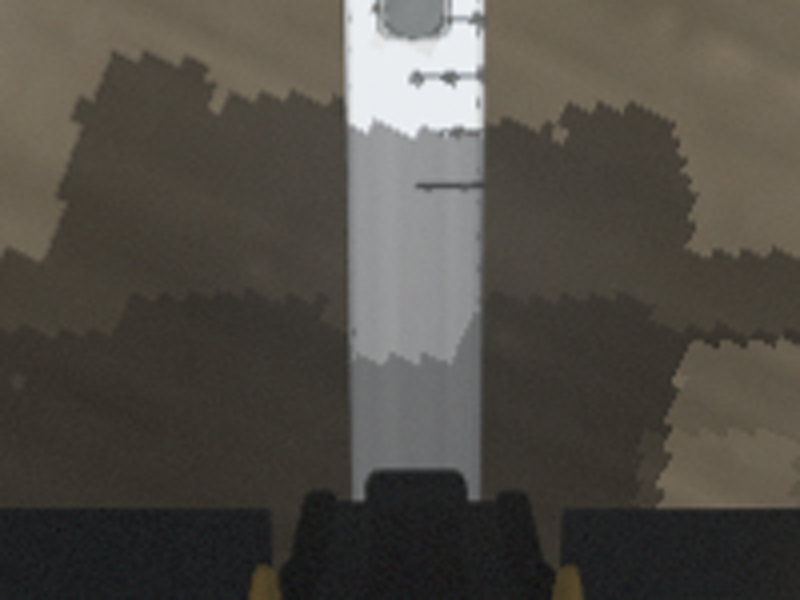

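View pics/d4.png

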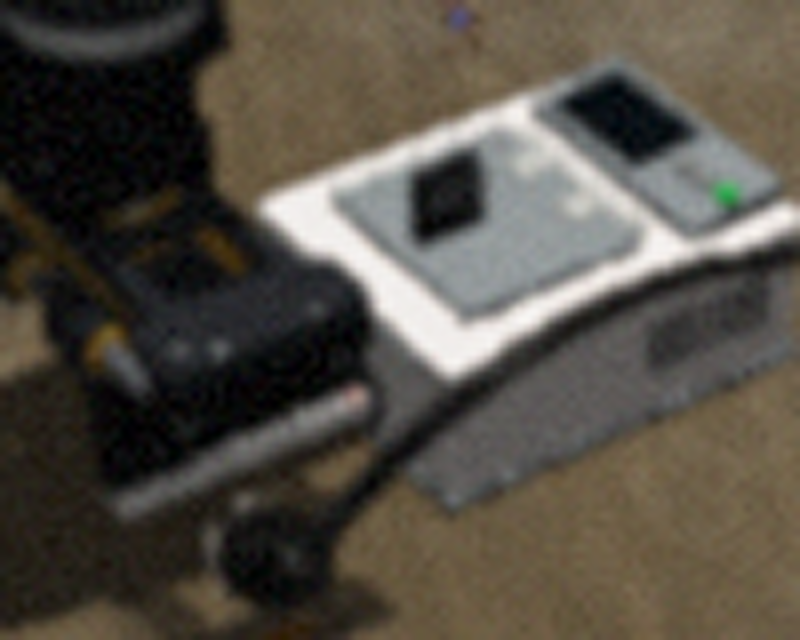

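View pics/s4.png

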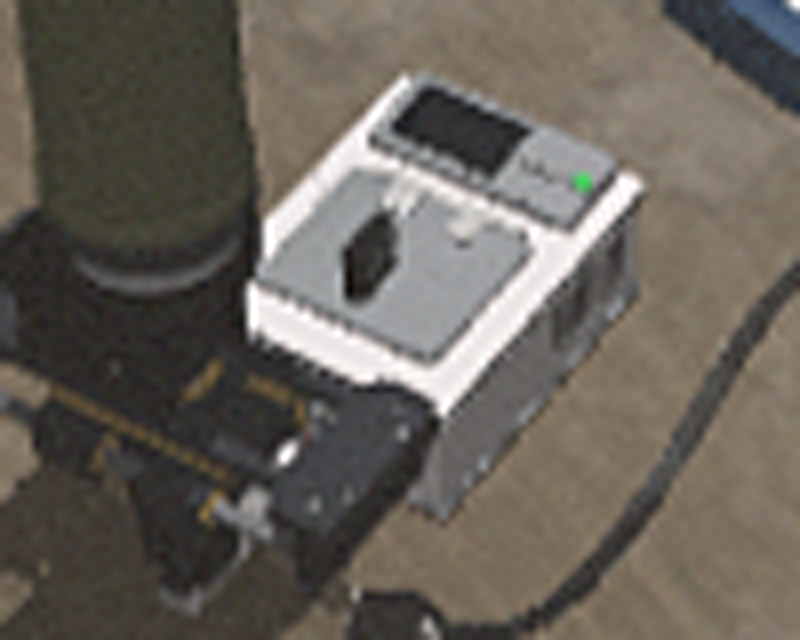

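```bash
python3 -c "
from h import *
import pickle
D=pickle.load(open('D4.pkl','rb'));d=D['wrist']
crop(d,240,70,330,180,7,'w4b.png')
q=lambda c:((np.array(c,float)+.5)/4-.5+[180,120])
for v in (77,131,185): print(wp(onz(d,q((450,v)),.022)))
u=(np.array([358,395.])+.5)/8-.5+[200,150]; print('red side',wp(onz(D['side'],u,.022)))
"
```

```text
[-0.07901433 -0.00543917  0.022     ]
[-0.08582292 -0.0054816   0.022     ]
[-0.09276839 -0.00552552  0.022     ]
red side [-0.06064095 -0.00628193  0.022     ]
```

View pics/w4b.png

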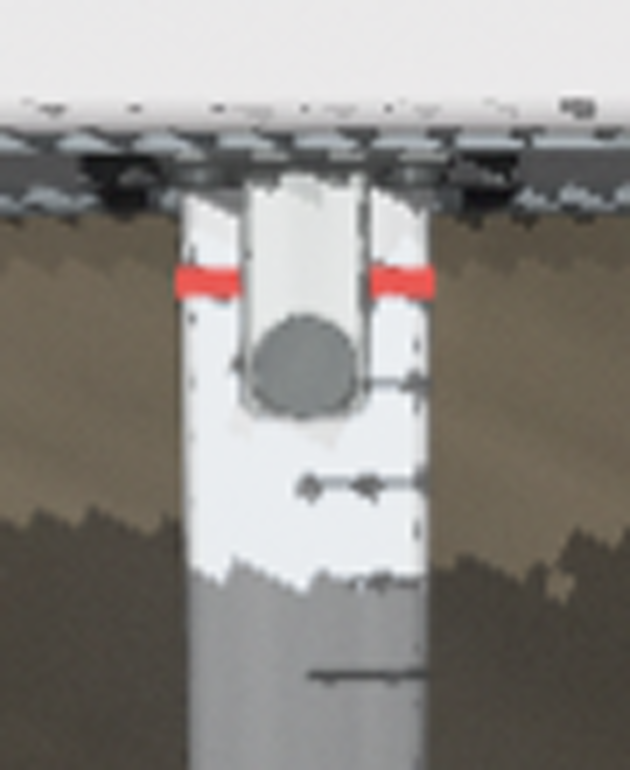

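```bash
python3 -c "
from h import *
import pickle
D=pickle.load(open('D4.pkl','rb'));d=D['wrist']
print('cam',wp(-np.array(d['R']).T@d['t']))
q=lambda c:((np.array(c,float)+.5)/7-.5+[240,70])
for n,v,z in (('red',282,.022),('marks',382,.022),('marks',485,.022),('mark',580,.022),('mark',675,.022),('disc25',365,.025),('disc30',365,.030),('disctopedge',315,.03),('discbot',415,.03),('front64',120,.064),('frontbase',205,.0)): print(n,wp(onz(d,q((300,v)),z)))
p=lambda X:(proj(d,X)[0]-[240,70]+.5)*7-.5
print('pointer tip proj',p(pw(-.069,-.001,.025)),p(pw(-.069,-.001,.033)),p(pw(-.057,-.001,.064)),p(pw(-.057,-.06,.064)))
"
```

```text
cam [-0.07216741 -0.00114722  0.19011464]
red [-0.06481109 -0.00051225  0.022     ]
marks [-0.07173249 -0.0005043   0.022     ]
marks [-0.07900534 -0.00049584  0.022     ]
mark [-0.08584997 -0.00048778  0.022     ]
mark [-0.09283295 -0.00047946  0.022     ]
disc25 [-0.07057529 -0.00051712  0.025     ]
disc30 [-0.0706235 -0.0005362  0.03     ]
disctopedge [-0.06732249 -0.00053999  0.03      ]
discbot [-0.07395693 -0.00053234  0.03      ]
front64 [-0.05844223 -0.00068014  0.064     ]
frontbase [-0.05792216 -0.00043588  0.        ]
pointer tip proj [306.82668174 341.92015653] [306.71930518 339.5515983 ] [306.06183439  91.02965237] [1418.44635249  100.08184183]
```

Emit:
{"op": "carry_out", "data": {
  "rows": [
    {"offset": [-0.003,0,0],"rot": [0,0,0],"gripper": 0},
    {"offset": [-0.003,0,0],"rot": [0,0,0],"gripper": 0},
    {"offset": [0,0,0],"rot": [0,0,0],"gripper": 0},
    {"offset": [0,0,0],"rot": [0,0,0],"gripper": 0},
    {"offset": [0,0,0],"rot": [0,0,0],"gripper": 0}
  ]
}}

```text
time: 7.62
position: [0.4444, 0.1598, 0.0358]
tool_rot: [-3.066, -0.685, 0.0]
ft_force: [-0.6, 3.4, 6.8]
grip_width: 0.138
```

```bash
python3 -c "
from h import *
go(pw(-.147,-.001,.036),-64.75)
d=cams.get_image('wrist')
crop(d,240,70,330,180,7,'w5.png')
"
```

```text
t 7.625 pos [0.4444 0.1598 0.0358] port [-0.15   -0.0009  0.0358] q [-0.77  0.15  0.39  2.1  -0.07  0.91 -1.47] grip 0.138 F [-0.6  3.4  6.8]
tool y az -64.79557326002185 z [-3.e-04  3.e-04 -1.e+00]
offset [ 0.003   0.0001 -0.0002]
turn [-0.02  0.01 -0.05] offset after turn [ 0.003   0.0001 -0.0002]
```

View pics/w5.png

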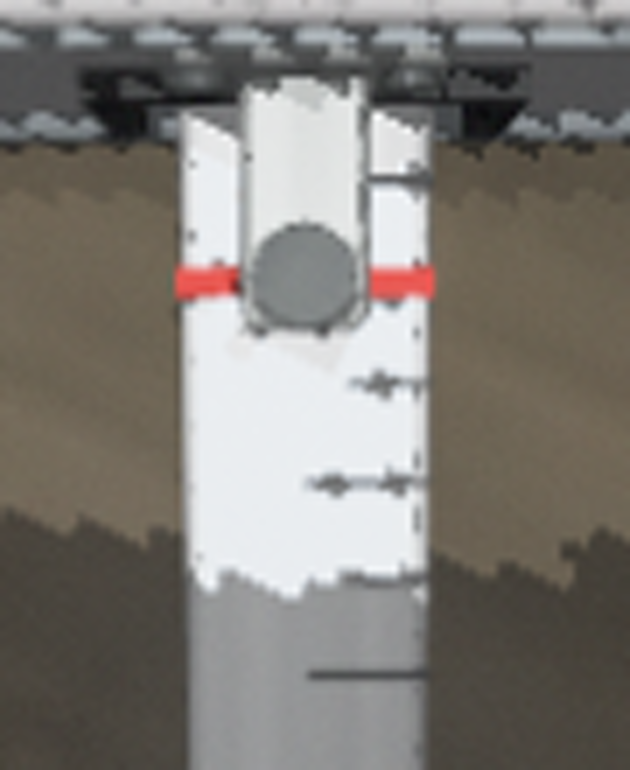

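Emit:
{"op": "carry_out", "data": {
  "rows": [
    {"offset": [0,0,0],"rot": [0,0,0],"gripper": 0.4},
    {"offset": [0,0,0],"rot": [0,0,0],"gripper": 0.4},
    {"offset": [0,0,0],"rot": [0,0,0],"gripper": 0.4},
    {"offset": [0,0,-0.02],"rot": [0,0,0],"gripper": 0.4},
    {"offset": [0,0,-0.03],"rot": [0,0,0],"gripper": 0.4},
    {"offset": [0,0,-0.04],"rot": [0,0,0],"gripper": 0.4},
    {"offset": [0,0,-0.04],"rot": [0,0,0],"gripper": 0.4},
    {"offset": [0,0,0],"rot": [0,0,0],"gripper": 0.4}
  ]
}}

```text
time: 8.68
position: [0.4459, 0.1602, 0.168]
tool_rot: [-3.064, -0.685, -0.007]
ft_force: [0.6, 0.1, -0.1]
grip_width: 0.4
```

```bash
python3 -c "
from h import *
go(pw(-.0174,-.001,.083),-64.75)
d=cams.get_image('wrist')
cv2.imwrite('pics/w6.png',d['img'][:,:,::-1])
"
```

```text
t 8.675 pos [0.4459 0.1602 0.168 ] port [-0.1485 -0.0012  0.168 ] q [-0.79 -0.03  0.39  1.97  0.01  1.19 -1.54] grip 0.4 F [ 0.6  0.1 -0.1]
tool y az -64.79488785301841 z [ 0.0039  0.0023 -1.    ]
offset [ 0.1307 -0.0002  0.0856]
turn [-0.03 -0.26 -0.04] offset after turn [ 0.1311 -0.0002  0.085 ]
```

View pics/w6.png

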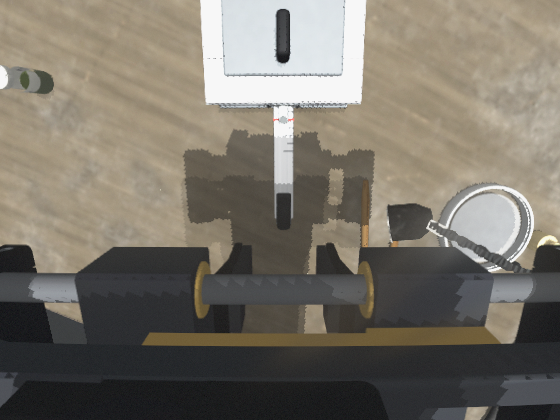

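Emit:
{"op": "carry_out", "data": {
  "rows": [
    {"offset": [0.04,0,0],"rot": [0,0,0],"gripper": 0.4},
    {"offset": [0.04,0,0],"rot": [0,0,0],"gripper": 0.4},
    {"offset": [0.03,0,0],"rot": [0,0,0],"gripper": 0.4},
    {"offset": [0.02,0,0],"rot": [0,0,0],"gripper": 0.4},
    {"offset": [0,0,0],"rot": [0,0,0],"gripper": 0.4},
    {"offset": [0,0,0],"rot": [0,0,0],"gripper": 0.4}
  ]
}}

```text
time: 9.48
position: [0.5608, 0.2142, 0.1641]
tool_rot: [3.065, 0.685, -0.005]
ft_force: [0.1, -0.0, -0.0]
grip_width: 0.399
```

```bash
python3 -c "
from h import *
go(pw(-.0174,-.001,.083),-64.75)
d=cams.get_image('wrist')
cv2.imwrite('pics/w7.png',d['img'][:,:,::-1])
d=cams.get_image('side')
crop(d,200,60,360,220,5,'d7.png')
"
```

```text
t 9.475 pos [0.5608 0.2142 0.1641] port [-0.0216 -0.0014  0.1641] q [-0.76  0.27  0.41  1.68 -0.11  1.22 -1.45] grip 0.399 F [ 0.1 -0.  -0. ]
tool y az -64.81956811319456 z [-0.0029 -0.0016 -1.    ]
offset [ 0.0044 -0.0004  0.0811]
turn [ 0.01  0.19 -0.07] offset after turn [ 0.0042 -0.0004  0.0811]
```

View pics/w7.png

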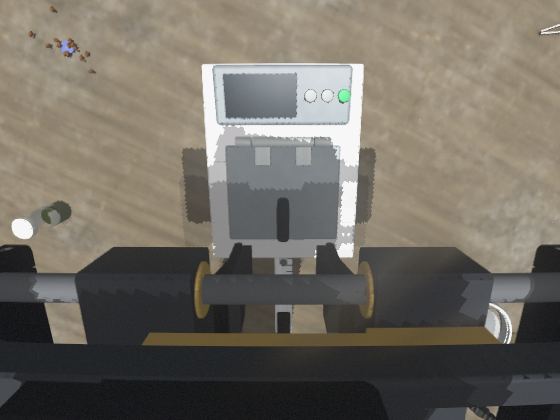

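View pics/d7.png

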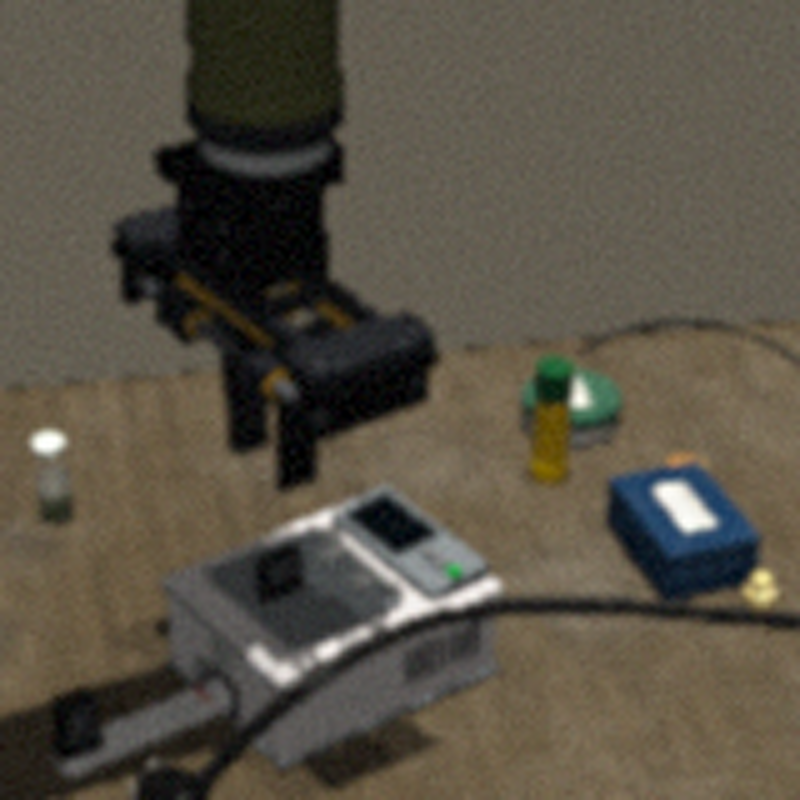

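Emit:
{"op": "carry_out", "data": {
  "rows": [
    {"offset": [0.004,0,0.03],"rot": [0,0,0],"gripper": 0.4},
    {"offset": [0,0,0.03],"rot": [0,0,0],"gripper": 0.4},
    {"offset": [0,0,0.018],"rot": [0,0,0],"gripper": 0.4},
    {"offset": [0,0,0],"rot": [0,0,0],"gripper": 0.4},
    {"offset": [0,0,0],"rot": [0,0,0],"gripper": 0.4}
  ]
}}

```text
time: 10.2
position: [0.5665, 0.217, 0.0888]
tool_rot: [-3.065, -0.685, -0.003]
ft_force: [2.2, -0.7, 0.9]
grip_width: 0.401
```

```bash
python3 -c "
from h import *
go(pw(-.0174,-.001,.083),-64.75)
d=cams.get_image('side')
crop(d,200,100,320,220,6,'d8.png')
d=cams.get_image('wrist')
cv2.imwrite('pics/w8.png',d['img'][:,:,::-1])
"
```

```text
t 10.2 pos [0.5665 0.217  0.0888] port [-0.0152 -0.0012  0.0888] q [-0.74  0.35  0.4   1.74 -0.15  1.08 -1.42] grip 0.401 F [ 2.2 -0.7  0.9]
tool y az -64.7994510597238 z [ 1.7e-03  9.0e-04 -1.0e+00]
offset [-0.0022 -0.0002  0.0058]
turn [-0.01 -0.11 -0.05] offset after turn [-0.0022 -0.0002  0.0058]
```

View pics/d8.png

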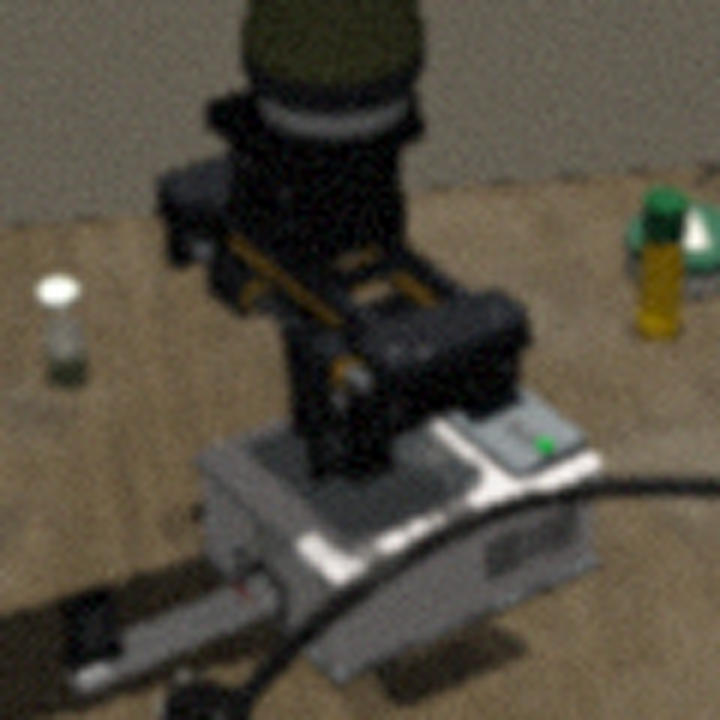

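View pics/w8.png

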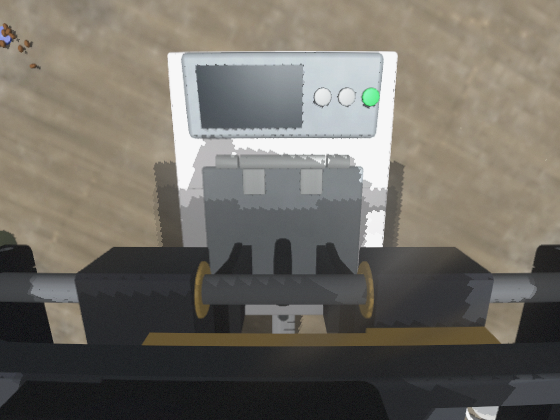

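Emit:
{"op": "carry_out", "data": {
  "rows": [
    {"offset": [-0.002,0,0.005],"rot": [0,0,0],"gripper": 0.4},
    {"offset": [0,0,0],"rot": [0,0,0],"gripper": 0},
    {"offset": [0,0,0],"rot": [0,0,0],"gripper": 0},
    {"offset": [0,0,0],"rot": [0,0,0],"gripper": 0},
    {"offset": [0,0,0],"rot": [0,0,0],"gripper": 0},
    {"offset": [0,0,0],"rot": [0,0,0],"gripper": 0}
  ],
  "grip_force": 10
}}

```text
time: 11.05
position: [0.5639, 0.2164, 0.0827]
tool_rot: [-3.065, -0.686, -0.0]
ft_force: [-1.3, 0.8, 0.5]
grip_width: 0.102
```

```bash
python3 -c "
from h import *
go(pw(-.0174,-.001,.083),-64.75)
"
```

```text
t 11.05 pos [0.5639 0.2164 0.0827] port [-0.0178 -0.0006  0.0827] q [-0.74  0.35  0.4   1.75 -0.15  1.07 -1.42] grip 0.102 F [-1.3  0.8  0.5]
tool y az -64.77053540629268 z [-1.e-04  6.e-04 -1.e+00]
offset [ 0.0004  0.0004 -0.0003]
turn [-0.03 -0.01 -0.02] offset after turn [ 0.0004  0.0004 -0.0003]
```

```bash
cat > arc.py <<'E'
import numpy as np
def pose(th,phi,u=.0564,v=.020,l=.004):
    P=np.array([.040-u*np.cos(th)+v*np.sin(th), .067+u*np.sin(th)+v*np.cos(th)])
    return P+l*np.array([-np.sin(phi),-np.cos(phi)])
ths=np.linspace(0,1.75,19); phis=.65*ths/1.75
for i in range(18):
    d=pose(ths[i+1],phis[i+1])-pose(ths[i],phis[i]); p=phis[i]
    tx=np.array([np.cos(p),-np.sin(p)]); tz=np.array([-np.sin(p),-np.cos(p)])
    print(i,round(ths[i+1],2),"off",np.round([d@tx,0,d@tz],4),"rot",round(-np.degrees(phis[i+1]-phis[i]),2), "port true",np.round(pose(ths[i+1],phis[i+1]),4))
E
python3 arc.py
```

```text
0 0.1 off [ 0.0021  0.     -0.0054] rot -2.07 port true [-0.0143  0.0884]
1 0.19 off [ 0.0024  0.     -0.0052] rot -2.07 port true [-0.0118  0.0935]
2 0.29 off [ 0.0027  0.     -0.0051] rot -2.07 port true [-0.0087  0.0984]
3 0.39 off [ 0.003   0.     -0.0049] rot -2.07 port true [-0.0052  0.1029]
4 0.49 off [ 0.0033  0.     -0.0047] rot -2.07 port true [-0.0012  0.1071]
5 0.58 off [ 0.0036  0.     -0.0045] rot -2.07 port true [0.0031 0.1109]
6 0.68 off [ 0.0038  0.     -0.0042] rot -2.07 port true [0.0077 0.1142]
7 0.78 off [ 0.0041  0.     -0.004 ] rot -2.07 port true [0.0127 0.117 ]
8 0.88 off [ 0.0043  0.     -0.0037] rot -2.07 port true [0.0179 0.1193]
9 0.97 off [ 0.0045  0.     -0.0034] rot -2.07 port true [0.0233 0.1211]
10 1.07 off [ 0.0048  0.     -0.0031] rot -2.07 port true [0.0289 0.1224]
11 1.17 off [ 0.0049  0.     -0.0028] rot -2.07 port true [0.0345 0.1231]
12 1.26 off [ 0.0051  0.     -0.0025] rot -2.07 port true [0.0402 0.1232]
13 1.36 off [ 0.0052  0.     -0.0022] rot -2.07 port true [0.0459 0.1228]
14 1.46 off [ 0.0054  0.     -0.0019] rot -2.07 port true [0.0515 0.1219]
15 1.56 off [ 0.0055  0.     -0.0015] rot -2.07 port true [0.057  0.1203]
16 1.65 off [ 0.0056  0.     -0.0012] rot -2.07 port true [0.0622 0.1183]
17 1.75 off [ 0.0056  0.     -0.0008] rot -2.07 port true [0.0673 0.1157]
```

Emit:
{"op": "carry_out", "data": {
  "rows": [
    {"offset": [0.0021,0,-0.0054],"rot": [0,-2.07,0],"gripper": 0},
    {"offset": [0.0024,0,-0.0052],"rot": [0,-2.07,0],"gripper": 0},
    {"offset": [0.0027,0,-0.0051],"rot": [0,-2.07,0],"gripper": 0},
    {"offset": [0.003,0,-0.0049],"rot": [0,-2.07,0],"gripper": 0},
    {"offset": [0.0033,0,-0.0047],"rot": [0,-2.07,0],"gripper": 0},
    {"offset": [0.0036,0,-0.0045],"rot": [0,-2.07,0],"gripper": 0}
  ]
}}

```text
time: 11.8
position: [0.5805, 0.2244, 0.1099]
tool_rot: [3.002, 0.672, -0.333]
ft_force: [-1.7, 0.2, -1.2]
grip_width: 0.105
```

```bash
python3 -c "
from h import *
go(pw(-.0014+.0031,-.001,.1109))
d=cams.get_image('side')
crop(d,200,100,320,220,6,'d9.png')
d=cams.get_image('scene')
crop(d,200,100,320,220,6,'s9.png')
"
```

```text
t 11.8 pos [0.5805 0.2244 0.1099] port [ 0.0007 -0.0006  0.1099] q [-0.7   0.53  0.39  1.47 -0.17  1.4  -1.41] grip 0.105 F [-1.7  0.2 -1.2]
tool y az -64.77837660116019 z [-0.1984 -0.0927 -0.9757]
offset [ 0.0008  0.0004 -0.0012]
```

View pics/d9.png

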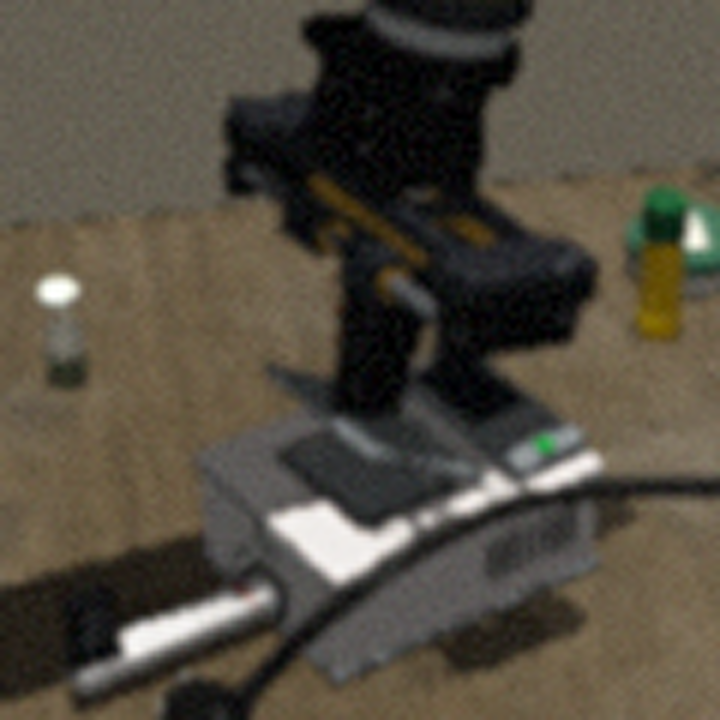

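View pics/s9.png

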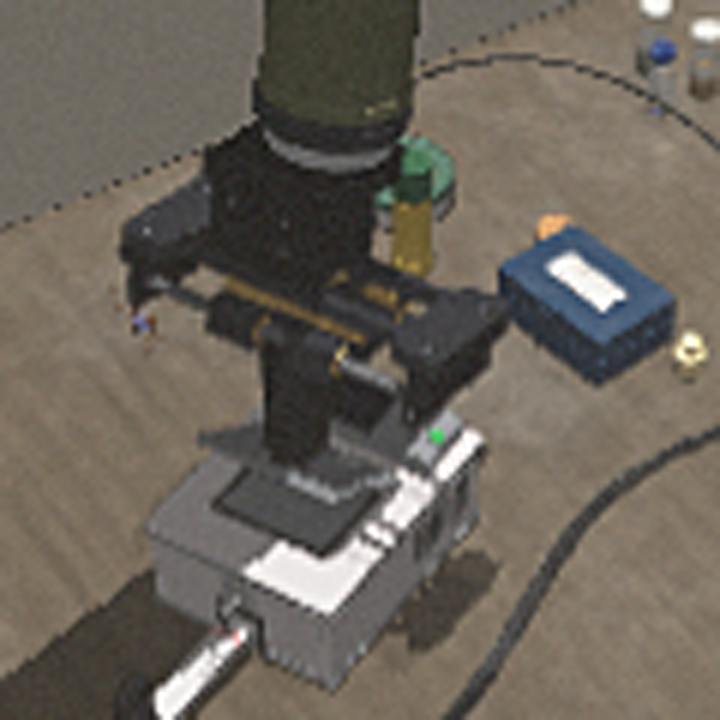

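Emit:
{"op": "carry_out", "data": {
  "rows": [
    {"offset": [0.0038,0,-0.0042],"rot": [0,-2.07,0],"gripper": 0},
    {"offset": [0.0041,0,-0.004],"rot": [0,-2.07,0],"gripper": 0},
    {"offset": [0.0043,0,-0.0037],"rot": [0,-2.07,0],"gripper": 0},
    {"offset": [0.0045,0,-0.0034],"rot": [0,-2.07,0],"gripper": 0},
    {"offset": [0.0048,0,-0.0031],"rot": [0,-2.07,0],"gripper": 0},
    {"offset": [0.0049,0,-0.0028],"rot": [0,-2.07,0],"gripper": 0},
    {"offset": [0.0051,0,-0.0025],"rot": [0,-2.07,0],"gripper": 0}
  ]
}}

```text
time: 12.78
position: [0.6146, 0.2405, 0.1225]
tool_rot: [2.889, 0.647, -0.694]
ft_force: [-2.4, 0.4, -0.5]
grip_width: 0.104
```

```bash
python3 -c "
from h import *
go(pw(-.0014+.0402,-.001,.1232))
d=cams.get_image('side')
crop(d,200,100,320,220,6,'d10.png')
"
```

```text
t 12.775 pos [0.6146 0.2405 0.1225] port [ 0.0383 -0.0005  0.1225] q [-0.62  0.8   0.38  1.08 -0.21  1.77 -1.41] grip 0.104 F [-2.4  0.4 -0.5]
tool y az -64.78115981553199 z [-0.411  -0.1925 -0.8911]
offset [ 0.0001  0.0005 -0.0009]
```

View pics/d10.png

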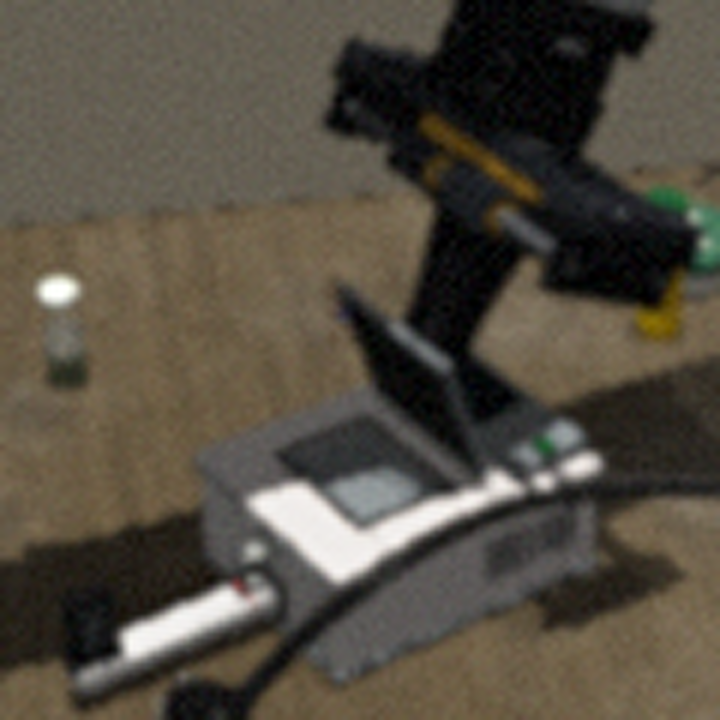

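```bash
cat >> arc.py <<'E'
print()
p=.47;ths=np.linspace(1.264,1.80,7)
tx=np.array([np.cos(p),-np.sin(p)]); tz=np.array([-np.sin(p),-np.cos(p)])
for i in range(6):
    d=pose(ths[i+1],p)-pose(ths[i],p); print(round(ths[i+1],2),np.round([d@tx,d@tz],4),pose(ths[i+1],p))
E
python3 arc.py | tail -6
```

```text
1.35 [ 0.0049 -0.002 ] [0.04554894 0.12282045]
1.44 [ 0.0051 -0.0016] [0.05081775 0.12192698]
1.53 [ 0.0052 -0.0011] [0.05598584 0.12056702]
1.62 [ 0.0053 -0.0007] [0.06101199 0.11875141]
1.71 [ 0.0053 -0.0002] [0.06585613 0.11649463]
1.8 [0.0053 0.0003] [0.07047961 0.11381469]
```

Emit:
{"op": "carry_out", "data": {
  "rows": [
    {"offset": [0.0049,0,-0.002],"rot": [0,0,0],"gripper": 0},
    {"offset": [0.0051,0,-0.0016],"rot": [0,0,0],"gripper": 0},
    {"offset": [0.0052,0,-0.0011],"rot": [0,0,0],"gripper": 0},
    {"offset": [0.0053,0,-0.0007],"rot": [0,0,0],"gripper": 0},
    {"offset": [0.0053,0,-0.0002],"rot": [0,0,0],"gripper": 0},
    {"offset": [0,0,0],"rot": [0,0,0],"gripper": 0}
  ]
}}

```text
time: 13.58
position: [0.6386, 0.2518, 0.1158]
tool_rot: [2.89, 0.647, -0.69]
ft_force: [-2.9, 4.1, -2.0]
grip_width: 0.099
```

```bash
python3 -c "
from h import *
go(pw(-.0014+.0659,-.001,.1165))
d=cams.get_image('side')
crop(d,200,100,320,220,6,'d11.png')
"
```

```text
t 13.575 pos [0.6386 0.2518 0.1158] port [ 0.0649 -0.0006  0.1158] q [-0.6   0.87  0.37  0.98 -0.22  1.8  -1.42] grip 0.099 F [-2.9  4.1 -2. ]
tool y az -64.76238606979547 z [-0.4087 -0.1917 -0.8923]
offset [-0.0007  0.0004 -0.0005]
```

View pics/d11.png

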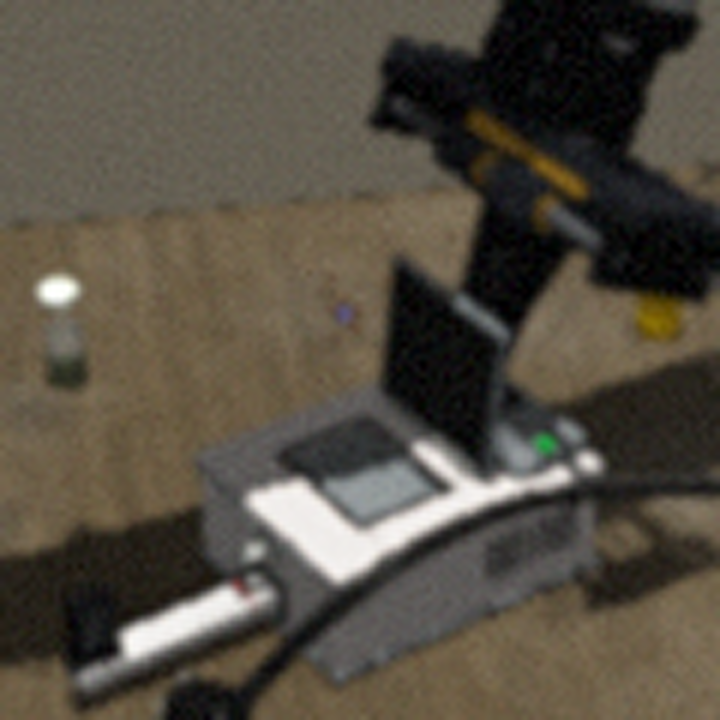

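Emit:
{"op": "carry_out", "data": {
  "rows": [
    {"offset": [0.0053,0,0.0003],"rot": [0,0,0],"gripper": 0},
    {"offset": [0,0,0],"rot": [0,0,0],"gripper": 0.4},
    {"offset": [0,0,0],"rot": [0,0,0],"gripper": 0.4},
    {"offset": [0,0,0],"rot": [0,0,0],"gripper": 0.4},
    {"offset": [0.002,0,-0.02],"rot": [0,0,0],"gripper": 0.4},
    {"offset": [0.002,0,-0.02],"rot": [0,0,0],"gripper": 0.4},
    {"offset": [0,0,-0.02],"rot": [0,0,0],"gripper": 0.4},
    {"offset": [0,0,-0.02],"rot": [0,0,0],"gripper": 0.4},
    {"offset": [0,0,0],"rot": [0,0,0],"gripper": 0.4}
  ]
}}

```text
time: 14.75
position: [0.6796, 0.2694, 0.1843]
tool_rot: [2.89, 0.645, -0.686]
ft_force: [0.2, -0.3, 0.2]
grip_width: 0.402
```

```bash
python3 -c "
from h import *
go(pw(-.0014,-.001,.2),-64.75)
d=cams.get_image('side')
crop(d,200,60,340,220,5,'d12.png')
d=cams.get_image('scene')
crop(d,200,60,340,220,5,'s12.png')
d=cams.get_image('wrist')
cv2.imwrite('pics/w12.png',d['img'][:,:,::-1])
"
```

```text
t 14.75 pos [0.6796 0.2694 0.1843] port [ 0.1095 -0.0021  0.1843] q [-0.55  0.96  0.37  0.67 -0.24  2.01 -1.44] grip 0.402 F [ 0.2 -0.3  0.2]
tool y az -64.8100243908895 z [-0.4062 -0.1925 -0.8933]
offset [-0.1061 -0.001   0.0358]
turn [ 0.07 26.71 -0.08] offset after turn [-0.1109 -0.0011 -0.0157]
```

View pics/d12.png

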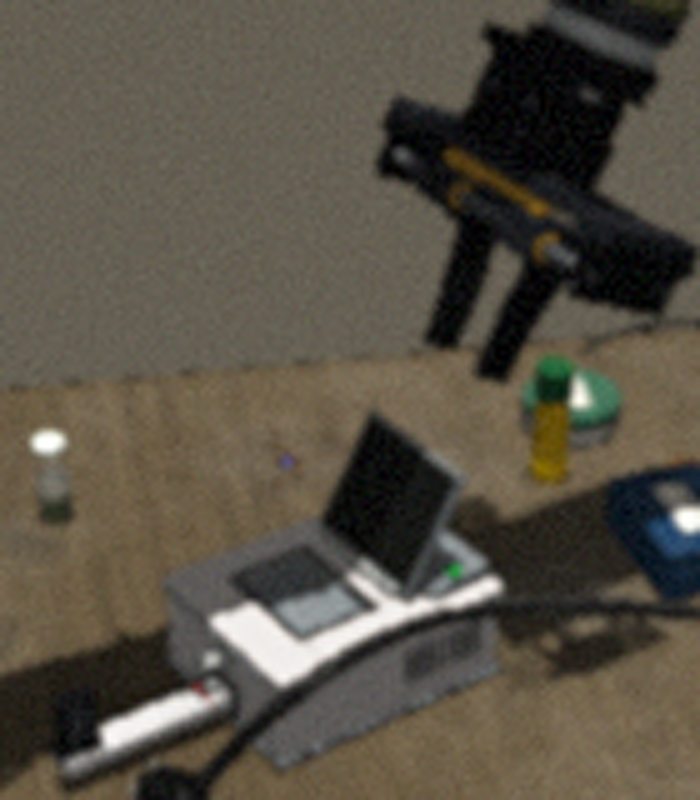

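View pics/s12.png

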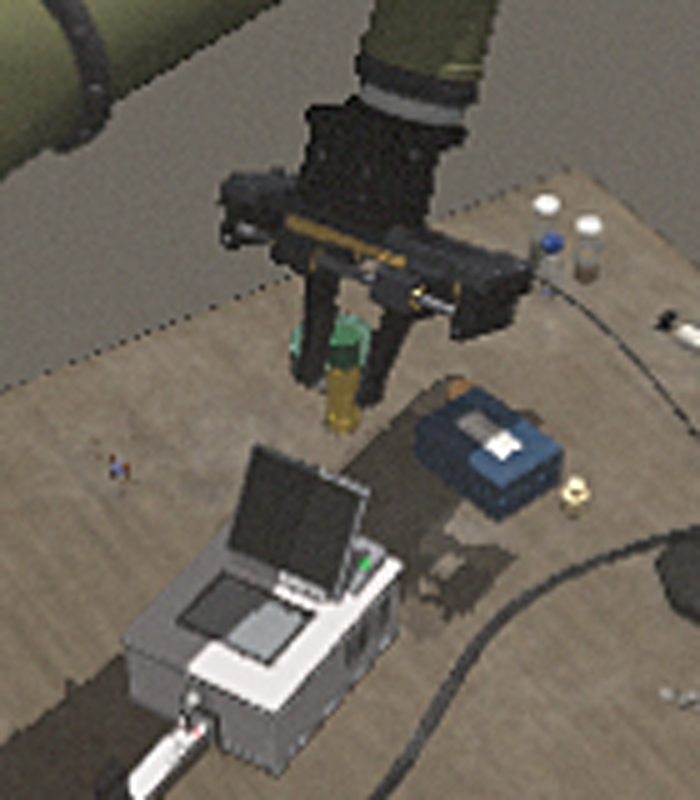

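View pics/w12.png

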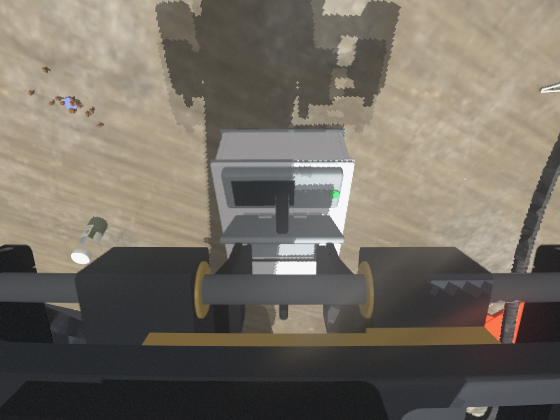

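Emit:
{"op": "carry_out", "data": {
  "rows": [
    {"offset": [0,0,0],"rot": [0,8.9,0],"gripper": 0.4},
    {"offset": [0,0,0],"rot": [0,8.9,0],"gripper": 0.4},
    {"offset": [0,0,0],"rot": [0,8.9,0],"gripper": 0.4},
    {"offset": [-0.04,0,-0.015],"rot": [0,0,0],"gripper": 0.3},
    {"offset": [-0.05,0,0],"rot": [0,0,0],"gripper": 0.3},
    {"offset": [-0.05,0,0],"rot": [0,0,0],"gripper": 0.3},
    {"offset": [-0.03,0,0],"rot": [0,0,0],"gripper": 0.3},
    {"offset": [0,0,0],"rot": [0,0,0],"gripper": 0.3},
    {"offset": [0,0,0],"rot": [0,0,0],"gripper": 0.3}
  ]
}}

```text
time: 16.02
position: [0.5246, 0.1977, 0.1984]
tool_rot: [3.065, 0.686, -0.005]
ft_force: [0.2, -0.3, 0.3]
grip_width: 0.298
```

```bash
python3 -c "
from h import *
import pickle
go(pw(-.0014,-.001,.2),-64.75)
D={n:cams.get_image(n) for n in ['scene','side','wrist']}
pickle.dump(D,open('D13.pkl','wb'))
crop(D['wrist'],200,100,360,260,4.5,'w13c.png')
cv2.imwrite('pics/w13.png',D['wrist']['img'][:,:,::-1])
crop(D['scene'],200,130,320,230,6,'s13.png')
"
```

```text
t 16.025 pos [0.5246 0.1977 0.1984] port [-0.0614 -0.0008  0.1984] q [-0.78  0.15  0.42  1.73 -0.07  1.27 -1.48] grip 0.298 F [ 0.2 -0.3  0.3]
tool y az -64.7705375094752 z [-0.003  -0.0011 -1.    ]
offset [ 0.06    0.0001 -0.0018]
turn [-0.01  0.19 -0.02] offset after turn [ 0.06    0.0002 -0.0016]
```

View pics/w13.png

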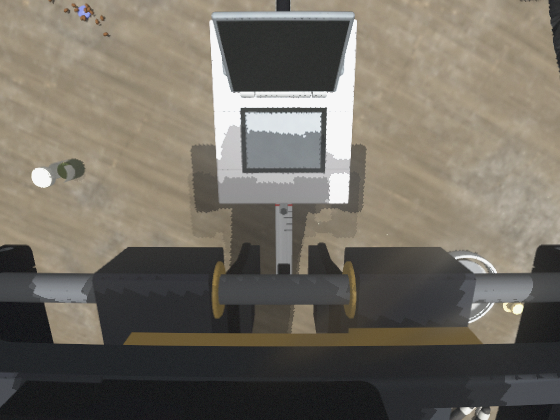

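View pics/s13.png

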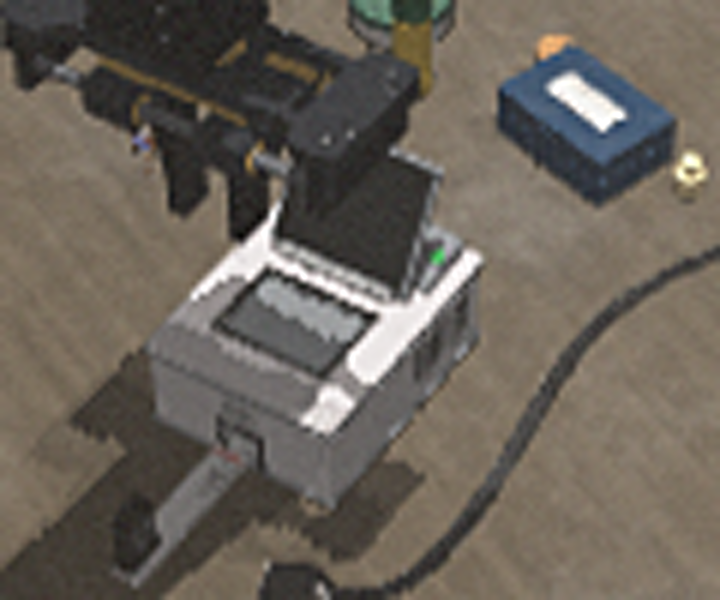

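View pics/w13c.png

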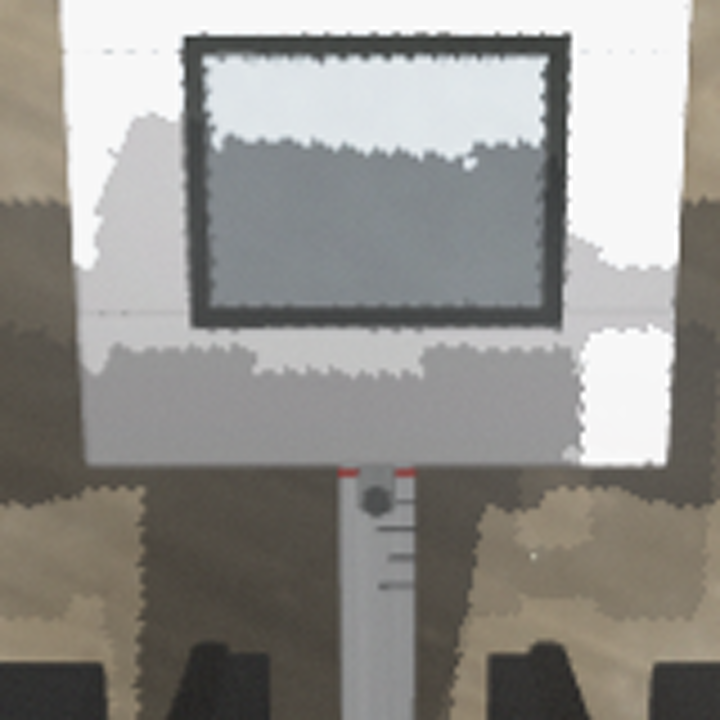

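```bash
python3 -c "
from h import *
import pickle
D=pickle.load(open('D13.pkl','rb'))
crop(D['side'],215,150,305,225,8.5,'d13c.png')
crop(D['scene'],215,150,305,225,8.5,'s13c.png')
d=D['wrist']; 
q=lambda c:((np.array(c,float)+.5)/4.5-.5+[200,100])
for n,u in (('tl',(207,57)),('tr',(543,57)),('bl',(210,307)),('br',(543,307)),('FL',(85,466)),('FR',(668,466))): print(n,wp(onz(d,q(u),.064)))
print(wp(onz(d,q((375,500)),.025)),wp(onz(d,q((375,500)),.045)),wp(onz(d,q((405,472)),.022)))
print('cam',wp(-np.array(d['R']).T@d['t']))
i=d['img'].astype(int); 
print(i[120:170:8,245:325:10].tolist())
"
```

```text
tl [0.02194272 0.03129228 0.064     ]
tr [ 0.02194336 -0.03278969  0.064     ]
bl [-0.02580165  0.03208548  0.064     ]
br [-0.02580701 -0.03413022  0.064     ]
FL [-0.058316    0.05870083  0.064     ]
FR [-0.05833519 -0.06073835  0.064     ]
[-0.0760042 -0.0006394  0.025    ] [-0.07063822 -0.00067036  0.045     ] [-0.07000954 -0.00767629  0.022     ]
cam [ 0.01183979 -0.00114617  0.3524107 ]
[[[115, 120, 121], [223, 229, 232], [224, 231, 233], [222, 228, 232], [222, 227, 231], [223, 228, 232], [225, 231, 233], [226, 231, 234]], [[87, 90, 92], [223, 230, 233], [222, 229, 232], [223, 228, 231], [224, 229, 232], [224, 229, 232], [223, 229, 232], [222, 227, 231]], [[91, 94, 93], [133, 138, 142], [130, 135, 139], [130, 135, 140], [129, 135, 139], [132, 138, 141], [191, 199, 206], [130, 137, 140]], [[82, 84, 84], [130, 137, 140], [131, 137, 140], [132, 137, 140], [131, 138, 141], [130, 135, 139], [131, 139, 142], [131, 136, 140]], [[75, 78, 77], [133, 138, 142], [130, 136, 140], [131, 134, 140], [132, 138, 143], [129, 134, 139], [133, 139, 142], [131, 139, 141]], [[72, 73, 73], [132, 138, 141], [131, 137, 141], [132, 139, 142], [130, 136, 140], [134, 139, 143], [135, 140, 144], [134, 141, 143]], [[73, 72, 72], [92, 94, 95], [90, 92, 93], [88, 90, 91], [85, 87, 87], [84, 87, 89], [86, 87, 89], [88, 90, 91]]]
```

View pics/d13c.png

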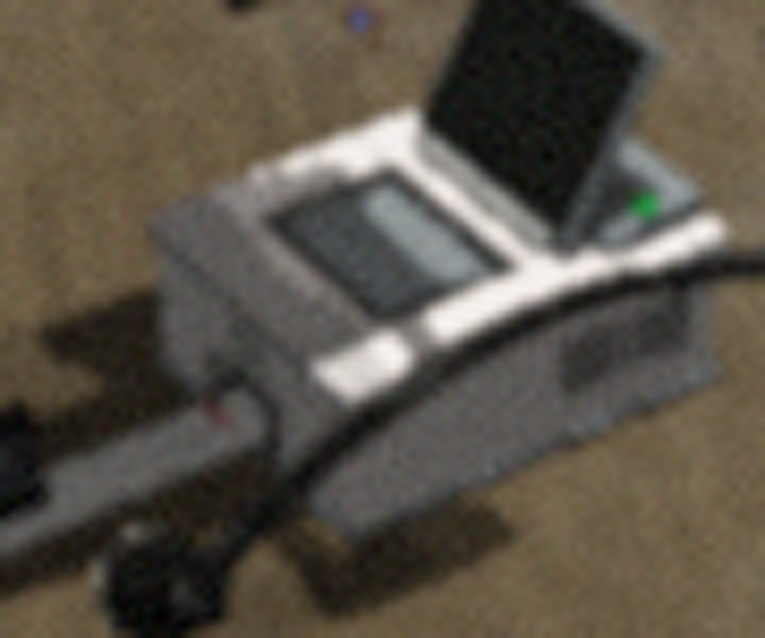

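View pics/s13c.png

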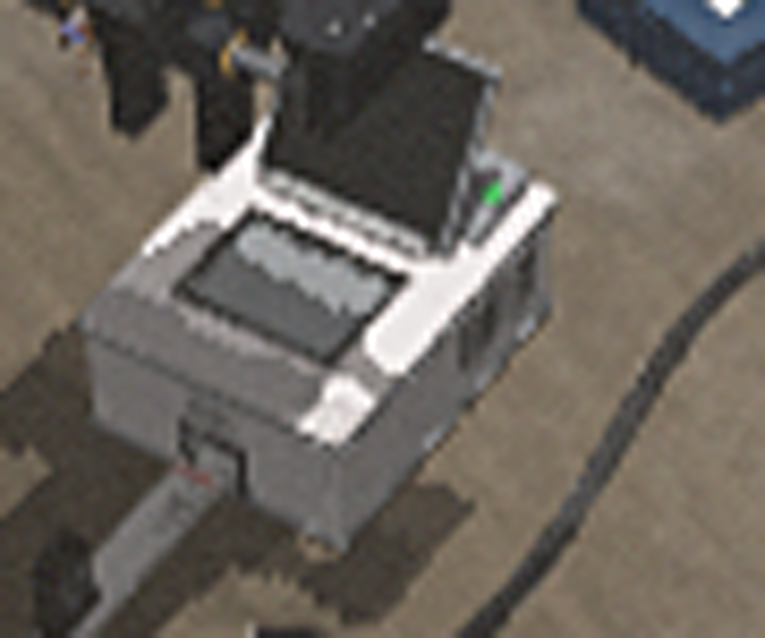

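Emit:
{"op": "carry_out", "data": {
  "rows": [
    {"offset": [-0.03,0,0.03],"rot": [0,0,0],"gripper": 0.3},
    {"offset": [-0.01,0,0.04],"rot": [0,0,0],"gripper": 0.3},
    {"offset": [0,0,0],"rot": [0,0,0],"gripper": 0.3},
    {"offset": [0,0,0],"rot": [0,0,0],"gripper": 0.3}
  ]
}}

```text
time: 16.68
position: [0.4898, 0.1809, 0.1299]
tool_rot: [3.065, 0.685, -0.002]
ft_force: [0.5, -0.7, 0.6]
grip_width: 0.295
```

```bash
python3 -c "
from h import *
import pickle
go(pw(-.0014,-.001,.2),-64.75)
d=cams.get_image('wrist'); pickle.dump(d,open('w14.pkl','wb'))
cv2.imwrite('pics/w14.png',d['img'][:,:,::-1])
crop(d,190,60,380,200,4.2,'w14c.png')
"
```

```text
t 16.675 pos [0.4898 0.1809 0.1299] port [-0.1    -0.0012  0.1299] q [-0.79  0.13  0.41  1.91 -0.06  1.12 -1.49] grip 0.295 F [ 0.5 -0.7  0.6]
tool y az -64.79346154503281 z [-0.0012 -0.001  -1.    ]
offset [ 0.0985 -0.0002 -0.0702]
turn [ 0.02  0.09 -0.04] offset after turn [ 0.0986 -0.0002 -0.0701]
```

View pics/w14.png

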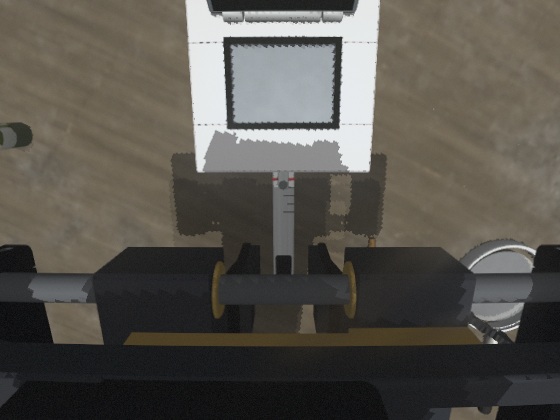

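View pics/w14c.png

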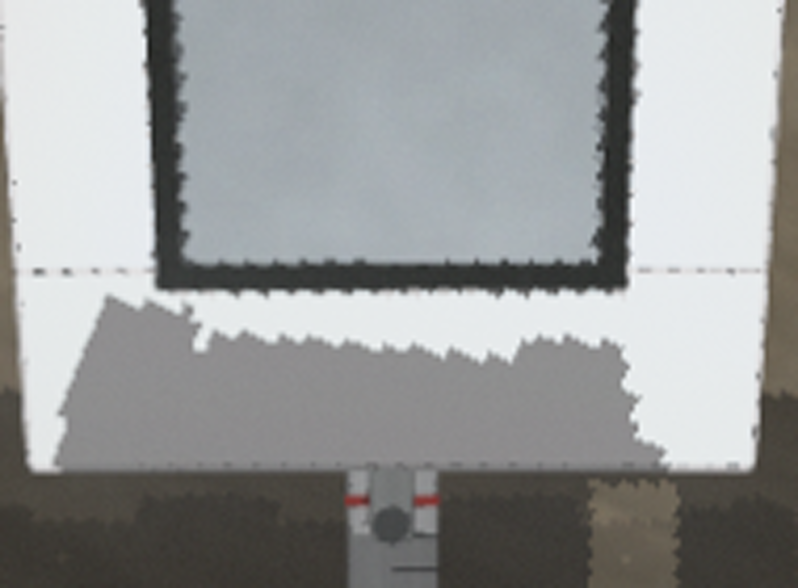

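```bash
python3 -c "
from h import *
import pickle
d=pickle.load(open('w14.pkl','rb'))
i=d['img'][25:140,215:350,::-1].astype(float)
m=i[20:95,22:115].reshape(-1,3); print(m.mean(0),m.std(0))
g=cv2.GaussianBlur(i,(0,0),1.2)
e=np.clip((g-m.mean(0))*6+128,0,255).astype(np.uint8)
e=cv2.resize(e,None,fx=5,fy=5,interpolation=cv2.INTER_CUBIC); cv2.imwrite('pics/w14e.png',e)
D=pickle.load(open('D13.pkl','rb'))
d=D['wrist']; i=d['img'][100:180,235:335,::-1].astype(float); i=cv2.GaussianBlur(i,(0,0),1.2)
e=np.clip((i-[138,136,131])*6+128,0,255).astype(np.uint8); cv2.imwrite('pics/w13e.png',cv2.resize(e,None,fx=6,fy=6))
"
```

```text
[173.4683871  168.79856631 161.47799283] [11.54908353 11.26706741 10.76432693]
```

View pics/w14e.png

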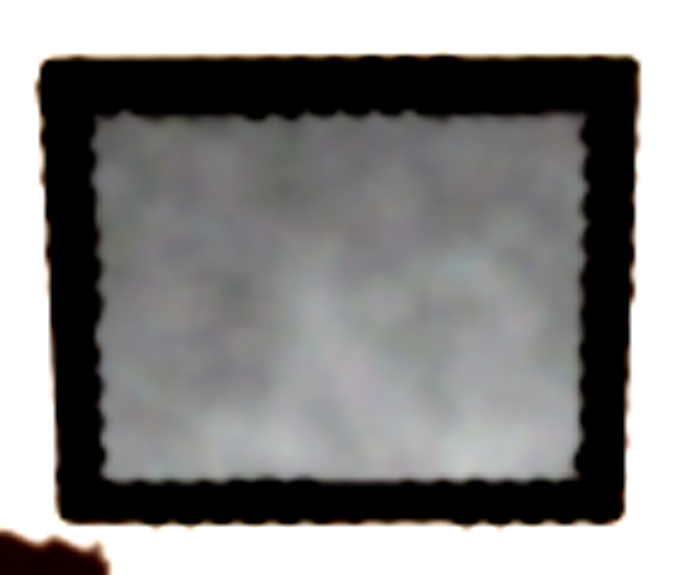

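View pics/w13e.png

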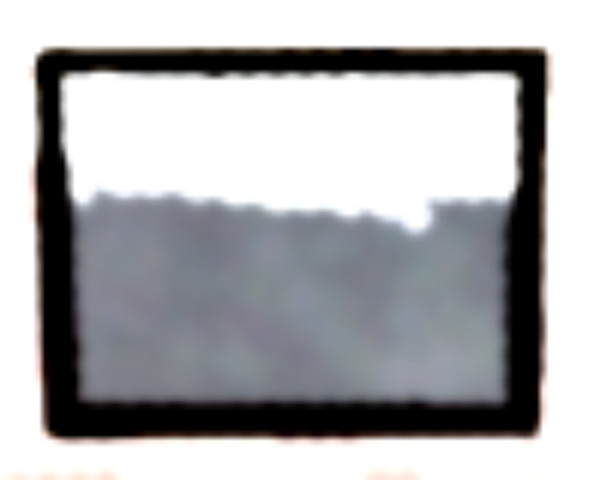

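Emit:
{"op": "carry_out", "data": {
  "rows": [
    {"offset": [0,0,-0.05],"rot": [0,0,0],"gripper": 0.3},
    {"offset": [0,0,0],"rot": [-9,0,0],"gripper": 0.3},
    {"offset": [0,0,0],"rot": [-9,0,0],"gripper": 0.3},
    {"offset": [0,0,0],"rot": [-9,0,0],"gripper": 0.3},
    {"offset": [0,0,0],"rot": [-9,0,0],"gripper": 0.3},
    {"offset": [0,0,0],"rot": [0,0,0],"gripper": 0.3}
  ]
}}

```text
time: 17.48
position: [0.4875, 0.1843, 0.178]
tool_rot: [2.46, 0.561, 0.175]
ft_force: [-0.3, 0.3, 0.4]
grip_width: 0.301
```

```bash
python3 -c "
from h import *
import pickle
go(pw(-.0014,-.001,.2),-64.75)
d=cams.get_image('wrist'); pickle.dump(d,open('w15.pkl','wb'))
cv2.imwrite('pics/w15.png',d['img'][:,:,::-1])
"
```

```text
t 17.475 pos [0.4875 0.1843 0.178 ] port [-0.1006  0.0029  0.178 ] q [-1.06  0.2   0.28  1.87  0.55  1.35 -2.09] grip 0.301 F [-0.3  0.3  0.4]
tool y az -64.21203947828221 z [ 0.2497 -0.5309 -0.8098]
offset [ 0.099   0.0168 -0.0156]
turn [35.92  0.17  0.41] offset after turn [ 0.0992  0.0039 -0.022 ]
```

View pics/w15.png

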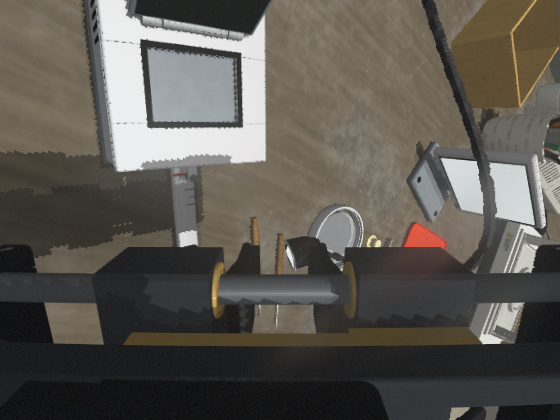

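```bash
python3 -c "
from h import *
import pickle
d=pickle.load(open('w15.pkl','rb'))
crop(d,130,25,260,140,6,'w15c.png')
print('cam',wp(-np.array(d['R']).T@d['t']))
"
```

```text
cam [-0.02829149  0.09347914  0.30283282]
```

View pics/w15c.png

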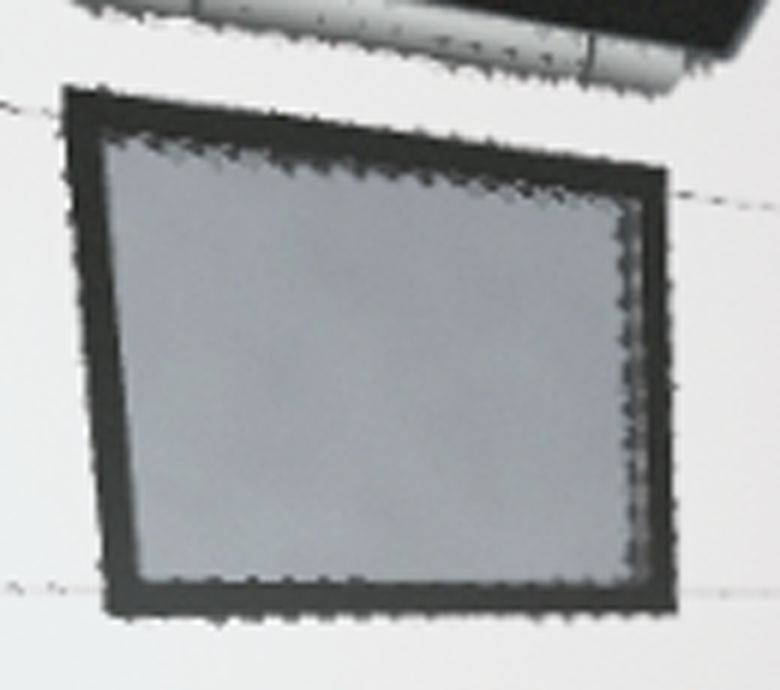

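```bash
python3 -c "
from h import *
import pickle
d=pickle.load(open('w15.pkl','rb'))
q=lambda c:((np.array(c,float)+.5)/6-.5+[130,25])
for n,u in (('rim outer TL',(65,88)),('outer TR',(665,168)),('outer BR',(675,610)),('outer BL',(107,615)),('in TL',(103,135)),('in TR plate',(618,200)),('in BR plate',(632,583)),('in BL',(138,580)),('inner rim R top',(642,195)),('inner rim R bot',(652,580))):
  print(n,*[np.round(wp(onz(d,q(u),z))[:2]*1000,1) for z in (.064,.060,.057)])
"
```

```text
rim outer TL [26.  35.7] [26.9 34.7] [27.6 34. ]
outer TR [ 26.4 -37.9] [ 27.3 -40.1] [ 28.  -41.7]
outer BR [-29.1 -37.9] [-29.2 -40.1] [-29.2 -41.8]
outer BL [-29.6  36. ] [-29.7  35. ] [-29.7  34.3]
in TL [21.7 32. ] [22.5 31. ] [23.1 30.2]
in TR plate [ 21.7 -31. ] [ 22.6 -33.1] [ 23.2 -34.6]
in BR plate [-25.7 -31.5] [-25.6 -33.6] [-25.6 -35.2]
in BL [-25.7  32.2] [-25.7  31.2] [-25.7  30.4]
inner rim R top [ 22.7 -34.5] [ 23.6 -36.6] [ 24.2 -38.2]
inner rim R bot [-25.2 -34.5] [-25.2 -36.7] [-25.1 -38.3]
```

```bash
python3 -c "
from h import *
import pickle
D=pickle.load(open('D13.pkl','rb'))
for n in ('side','scene','wrist'):
  d=D[n]; im=d['img'][:,:,::-1].copy()
  k=4 if n!='wrist' else 2
  x0,y0,x1,y1=(200,120,330,240) if n!='wrist' else (180,0,400,220)
  c=cv2.resize(im[y0:y1,x0:x1],None,fx=k,fy=k,interpolation=cv2.INTER_CUBIC)
  for th,col in ((1.9,(0,0,255)),(2.1,(0,255,0))):
    P=[]
    for u,y in ((.002,.044),(.078,.044),(.078,-.044),(.002,-.044)):
      for v in (.003,):
        P.append(pw(-.0014+.040-u*np.cos(th)+v*np.sin(th),y-.001,.067+u*np.sin(th)+v*np.cos(th)))
    p=((proj(d,np.array(P))-[x0,y0]+.5)*k-.5).astype(np.int32)
    cv2.polylines(c,[p],True,col,1)
  cv2.imwrite(f'pics/ov_{n}.png',c)
"
python3 -c "
import cv2,numpy as np
a=cv2.imread('pics/ov_side.png');b=cv2.imread('pics/ov_wrist.png')
h=max(a.shape[0],b.shape[0]);f=lambda i:np.pad(i,((0,h-i.shape[0]),(0,0),(0,0)))
c=np.hstack([f(a),f(b)]);print(c.shape);cv2.imwrite('pics/ov.png',cv2.resize(c,None,fx=.8,fy=.8))"
```

```text
(480, 960, 3)
```

View pics/ov.png

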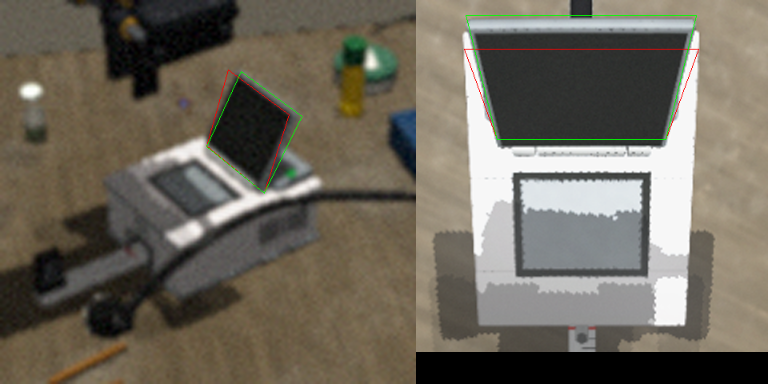

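Emit:
{"op": "carry_out", "data": {
  "rows": [
    {"offset": [0,0,0],"rot": [9,0,0],"gripper": 0},
    {"offset": [0,0,0],"rot": [9,0,0],"gripper": 0},
    {"offset": [0,0,0],"rot": [9,0,0],"gripper": 0},
    {"offset": [0,0,0],"rot": [9,0,0],"gripper": 0},
    {"offset": [0.05,-0.007,0.01],"rot": [0,0,0],"gripper": 0},
    {"offset": [0.045,-0.007,0.02],"rot": [0,0,0],"gripper": 0},
    {"offset": [0,0,0],"rot": [0,0,0],"gripper": 0},
    {"offset": [0,0,0],"rot": [0,0,0],"gripper": 0}
  ]
}}

```text
time: 18.52
position: [0.5694, 0.2313, 0.1498]
tool_rot: [3.067, 0.681, -0.003]
ft_force: [0.6, -0.5, -0.1]
grip_width: 0.01
```

```bash
python3 -c "
from h import *
go(pw(-.0014,.0155,.071),-64.75)
d=cams.get_image('wrist')
cv2.imwrite('pics/w16.png',d['img'][:,:,::-1])
crop(cams.get_image('side'),200,100,320,220,6,'d16.png')
"
```

```text
t 18.525 pos [0.5694 0.2313 0.1498] port [-0.0064  0.0104  0.1498] q [-0.76  0.31  0.4   1.66 -0.13  1.2  -1.46] grip 0.01 F [ 0.6 -0.5 -0.1]
tool y az -64.96391094086765 z [-1.5e-03 -6.0e-04 -1.0e+00]
offset [ 0.0051 -0.0051  0.0788]
turn [-0.    0.09 -0.21] offset after turn [ 0.005  -0.0051  0.0788]
```

View pics/w16.png

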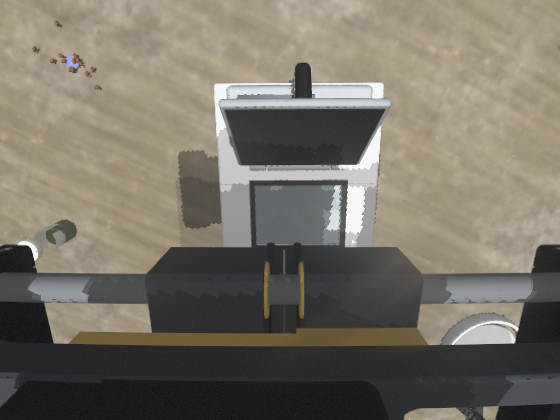

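View pics/d16.png

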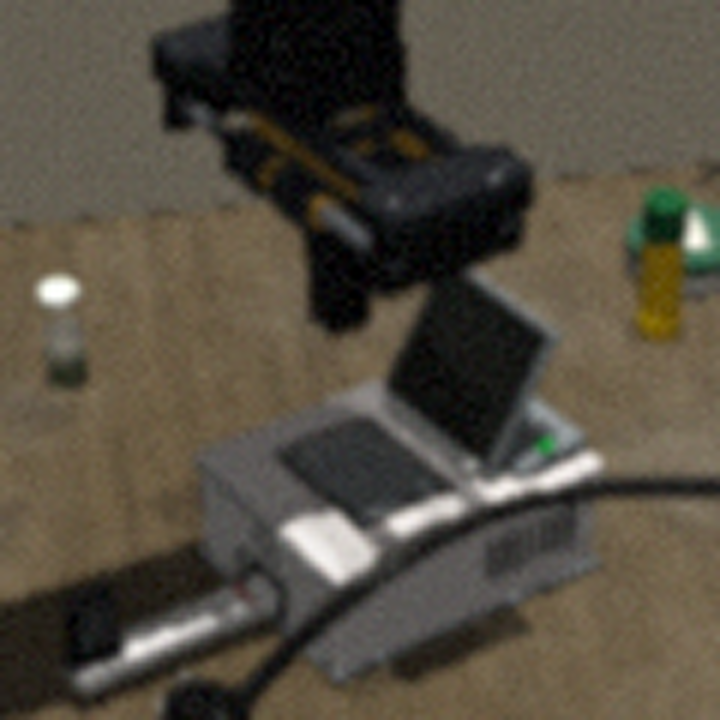

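Emit:
{"op": "carry_out", "data": {
  "rows": [
    {"offset": [-0.006,-0.005,0.04],"rot": [0,0,0],"gripper": 0},
    {"offset": [0,0,0.03],"rot": [0,0,0],"gripper": 0},
    {"offset": [0,0,0.006],"rot": [0,0,0],"gripper": 0},
    {"offset": [0,0,0],"rot": [0,0,0],"gripper": 0},
    {"offset": [0,0,0],"rot": [0,0,0],"gripper": 0}
  ]
}}

```text
time: 19.25
position: [0.5617, 0.2356, 0.0744]
tool_rot: [-3.066, -0.685, 0.001]
ft_force: [0.6, -0.4, -0.0]
grip_width: 0.009
```

```bash
python3 -c "
from h import *
go(pw(-.0014,.0155,.067),-64.75)
"
```

```text
t 19.25 pos [0.5617 0.2356 0.0744] port [-0.0116  0.0177  0.0744] q [-0.76  0.37  0.39  1.74 -0.16  1.06 -1.45] grip 0.009 F [ 0.6 -0.4 -0. ]
tool y az -64.80930818273504 z [-4.e-04  2.e-04 -1.e+00]
offset [0.0102 0.0022 0.0074]
turn [-0.02  0.02 -0.06] offset after turn [0.0102 0.0022 0.0074]
```

Emit:
{"op": "carry_out", "data": {
  "rows": [
    {"offset": [0,0.003,0],"rot": [0,0,0],"gripper": 0},
    {"offset": [0,0,0.002],"rot": [0,0,0],"gripper": 0},
    {"offset": [0,0,0.002],"rot": [0,0,0],"gripper": 0},
    {"offset": [0,0,0.001],"rot": [0,0,0],"gripper": 0},
    {"offset": [0,0,0],"rot": [0,0,0],"gripper": 0}
  ]
}}

```text
time: 19.88
position: [0.5616, 0.2326, 0.0671]
tool_rot: [3.065, 0.685, -0.006]
ft_force: [0.0, 0.3, -0.1]
grip_width: 0.005
```

Emit:
{"op": "carry_out", "data": {
  "rows": [
    {"offset": [0,0,0.001],"rot": [0,0,0],"gripper": 0},
    {"offset": [0,0,0.001],"rot": [0,0,0],"gripper": 0},
    {"offset": [0,0,0],"rot": [0,0,0],"gripper": 0}
  ]
}}

```text
time: 20.25
position: [0.5616, 0.2325, 0.0652]
tool_rot: [3.065, 0.685, -0.006]
ft_force: [-0.2, 0.2, 0.9]
grip_width: 0.005
```

Emit:
{"op": "carry_out", "data": {
  "rows": [
    {"offset": [0,0,0.001],"rot": [0,0,0],"gripper": 0},
    {"offset": [0,0,0],"rot": [0,0,0],"gripper": 0}
  ]
}}

```text
time: 20.5
position: [0.5617, 0.2326, 0.0643]
tool_rot: [3.065, 0.685, -0.006]
ft_force: [0.2, -0.3, -0.4]
grip_width: 0.003
```

Emit:
{"op": "carry_out", "data": {
  "rows": [
    {"offset": [0,0,0.001],"rot": [0,0,0],"gripper": 0},
    {"offset": [0,0,0],"rot": [0,0,0],"gripper": 0}
  ]
}}

```text
time: 20.75
position: [0.5616, 0.2326, 0.0633]
tool_rot: [3.065, 0.685, -0.006]
ft_force: [0.2, -0.9, 0.6]
grip_width: 0.005
```

Emit:
{"op": "carry_out", "data": {
  "rows": [
    {"offset": [0,0,0.001],"rot": [0,0,0],"gripper": 0},
    {"offset": [0,0,0],"rot": [0,0,0],"gripper": 0}
  ]
}}

```text
time: 21.0
position: [0.5616, 0.2326, 0.0623]
tool_rot: [3.065, 0.685, -0.006]
ft_force: [0.3, 0.3, -0.1]
grip_width: 0.005
```

```bash
python3 -c "
from h import *
import pickle
D={n:cams.get_image(n) for n in ['scene','side','wrist']}
pickle.dump(D,open('D17.pkl','wb'))
crop(D['side'],215,130,305,220,8,'d17.png')
crop(D['scene'],215,130,305,220,8,'s17.png')
crop(D['wrist'],180,100,380,260,4,'w17.png')
"
```

```text
(no output)
```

View pics/d17.png

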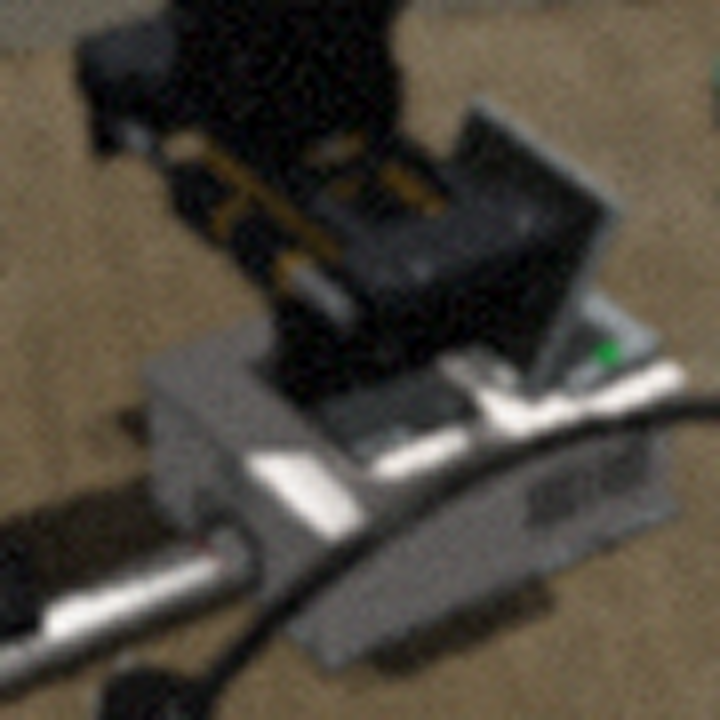

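View pics/s17.png

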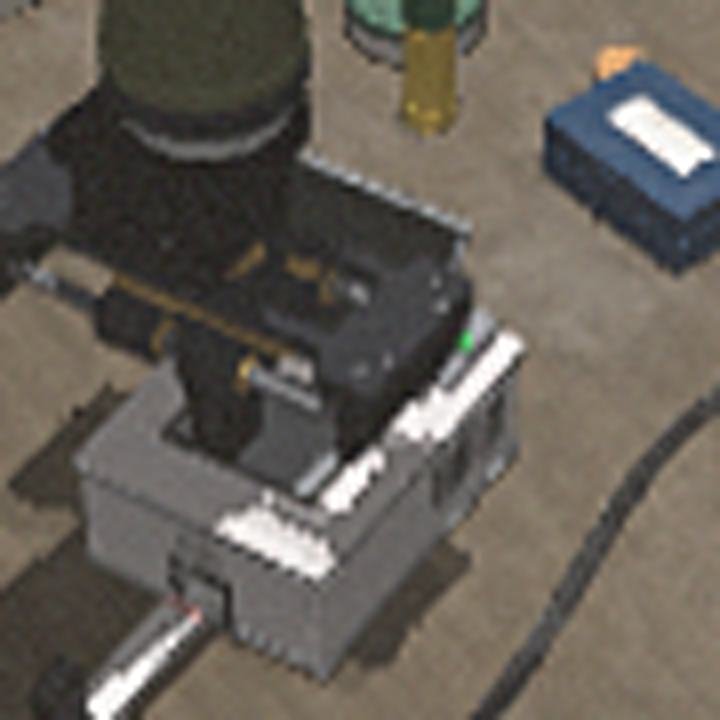

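View pics/w17.png

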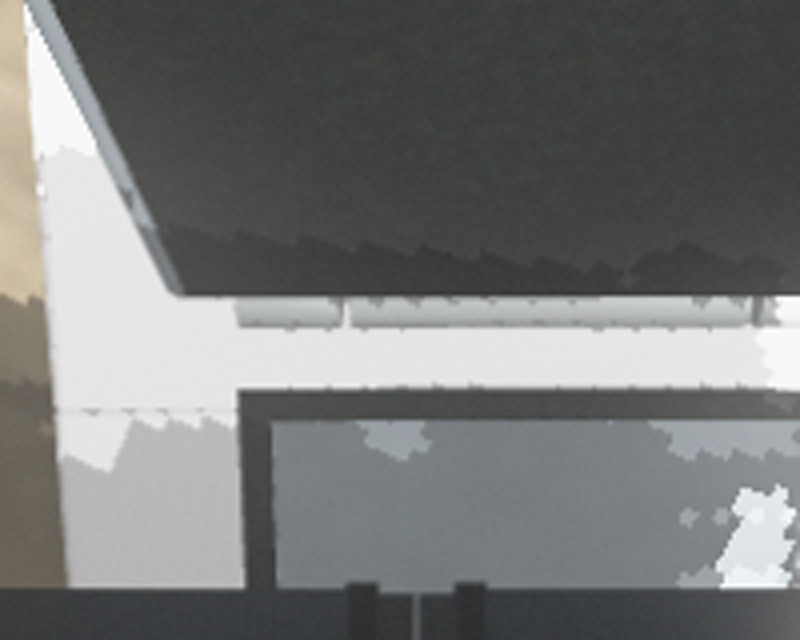

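Emit:
{"op": "carry_out", "data": {
  "rows": [
    {"offset": [0,0,-0.015],"rot": [0,0,0],"gripper": 0},
    {"offset": [0,0,-0.01],"rot": [0,0,0],"gripper": 0.27},
    {"offset": [0.008,0.0155,0],"rot": [0,0,0],"gripper": 0.27},
    {"offset": [0,0,0],"rot": [0,0,0],"gripper": 0.27},
    {"offset": [0,0,0],"rot": [0,0,0],"gripper": 0.27}
  ]
}}

```text
time: 21.78
position: [0.5755, 0.2214, 0.0868]
tool_rot: [3.065, 0.684, -0.007]
ft_force: [-0.4, 0.2, -0.6]
grip_width: 0.26
```

```bash
python3 -c "
from h import *
go(pw(-.0014,-.001,.050),-64.75)
d=cams.get_image('wrist')
crop(d,180,100,380,260,4,'w18.png')
d=cams.get_image('scene')
crop(d,215,130,305,220,8,'s18.png')
"
```

```text
t 21.775 pos [0.5755 0.2214 0.0868] port [-0.0052 -0.0011  0.0868] q [-0.73  0.38  0.4   1.71 -0.16  1.09 -1.42] grip 0.26 F [-0.4  0.2 -0.6]
tool y az -64.84992705271573 z [-0.0042 -0.002  -1.    ]
offset [ 0.004  -0.0001  0.0368]
turn [ 0.    0.27 -0.1 ] offset after turn [ 0.0038 -0.0001  0.0368]
```

View pics/w18.png

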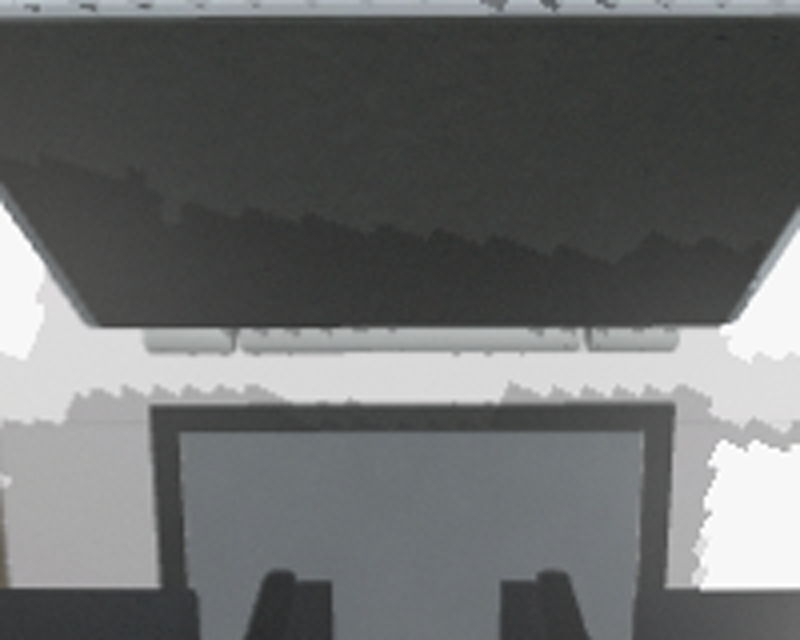

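View pics/s18.png

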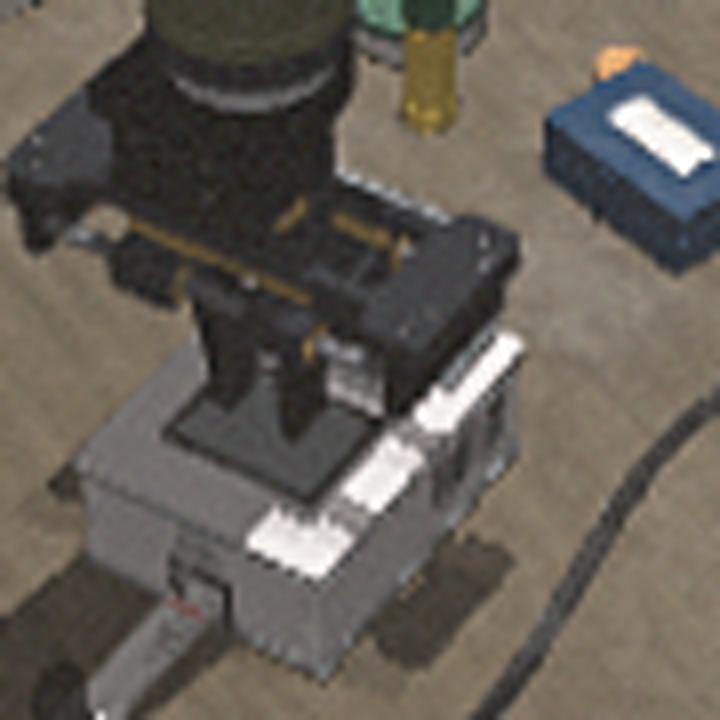

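Emit:
{"op": "carry_out", "data": {
  "rows": [
    {"offset": [0.004,0,0.012],"rot": [0,0,0],"gripper": 0.27},
    {"offset": [0,0,0.006],"rot": [0,0,0],"gripper": 0.27},
    {"offset": [0,0,0],"rot": [0,0,0],"gripper": 0.27}
  ]
}}

```text
time: 22.25
position: [0.5784, 0.2235, 0.0681]
tool_rot: [3.064, 0.686, -0.009]
ft_force: [-0.4, 0.5, 0.4]
grip_width: 0.268
```

Emit:
{"op": "carry_out", "data": {
  "rows": [
    {"offset": [0,0,0.003],"rot": [0,0,0],"gripper": 0.27},
    {"offset": [0,0,0.003],"rot": [0,0,0],"gripper": 0.27},
    {"offset": [0,0,0],"rot": [0,0,0],"gripper": 0.27}
  ]
}}

```text
time: 22.62
position: [0.579, 0.2236, 0.0631]
tool_rot: [3.065, 0.685, -0.006]
ft_force: [-0.1, -0.3, -0.1]
grip_width: 0.268
```

```bash
python3 -c "
from h import *
go(pw(-.0014,-.001,.050),-64.75)
d=cams.get_image('wrist')
crop(d,180,100,380,260,4,'w19.png')
d=cams.get_image('scene')
crop(d,215,130,305,220,8,'s19.png')
"
```

```text
t 22.625 pos [0.579  0.2236 0.0631] port [-0.0011 -0.0006  0.0631] q [-0.73  0.41  0.39  1.72 -0.17  1.05 -1.41] grip 0.268 F [-0.1 -0.3 -0.1]
tool y az -64.79151443367078 z [-0.0036 -0.0016 -1.    ]
offset [-0.0003  0.0004  0.0131]
turn [-0.    0.23 -0.04] offset after turn [-0.0003  0.0004  0.0131]
```

View pics/s19.png

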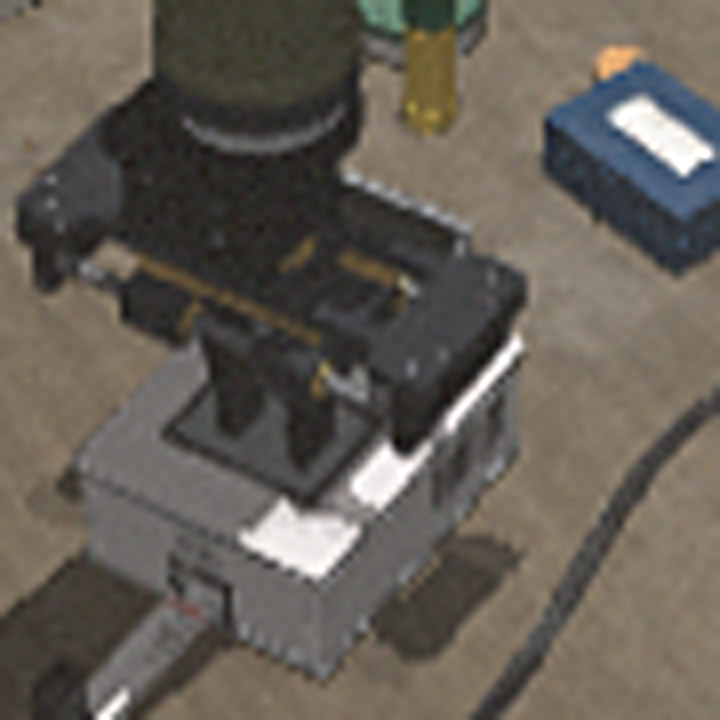

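View pics/w19.png

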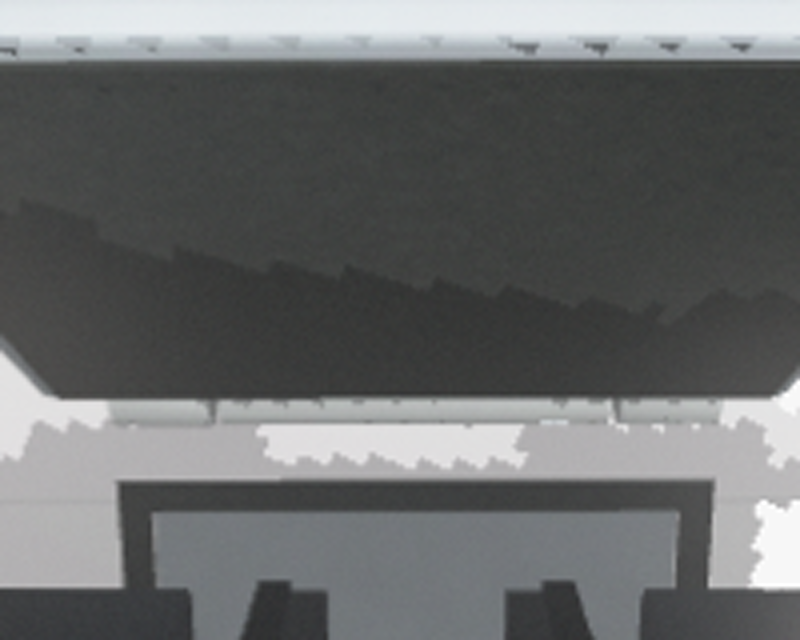

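Emit:
{"op": "carry_out", "data": {
  "rows": [
    {"offset": [0,0,0.004],"rot": [0,0,0],"gripper": 0.27},
    {"offset": [0,0,0.004],"rot": [0,0,0],"gripper": 0.27},
    {"offset": [0,0,0.004],"rot": [0,0,0],"gripper": 0.27},
    {"offset": [0,0,0],"rot": [0,0,0],"gripper": 0.27}
  ]
}}

```text
time: 23.22
position: [0.5787, 0.2235, 0.0507]
tool_rot: [3.065, 0.685, -0.007]
ft_force: [-0.6, -0.2, 1.2]
grip_width: 0.271
```

Emit:
{"op": "carry_out", "data": {
  "rows": [
    {"offset": [0,0,0],"rot": [0,0,0],"gripper": 0},
    {"offset": [0,0,0],"rot": [0,0,0],"gripper": 0},
    {"offset": [0,0,0],"rot": [0,0,0],"gripper": 0},
    {"offset": [0,0,0],"rot": [0,0,0],"gripper": 0}
  ],
  "grip_force": 20
}}

```text
time: 23.72
position: [0.5793, 0.2237, 0.0515]
tool_rot: [3.065, 0.685, -0.005]
ft_force: [0.6, -0.0, 1.4]
grip_width: 0.092
```

```bash
python3 -c "
from h import *
go(pw(-.0014,-.001,.1500),-64.75)
d=cams.get_image('scene')
crop(d,215,130,305,220,8,'s20.png')
"
```

```text
t 23.725 pos [0.5793 0.2237 0.0515] port [-0.0008 -0.0006  0.0515] q [-0.72  0.42  0.39  1.73 -0.18  1.03 -1.41] grip 0.092 F [ 0.6 -0.   1.4]
tool y az -64.79343816238321 z [-0.0029 -0.0013 -1.    ]
offset [-0.0009  0.0004 -0.0985]
turn [-0.    0.18 -0.04] offset after turn [-0.0006  0.0004 -0.0985]
```

View pics/s20.png

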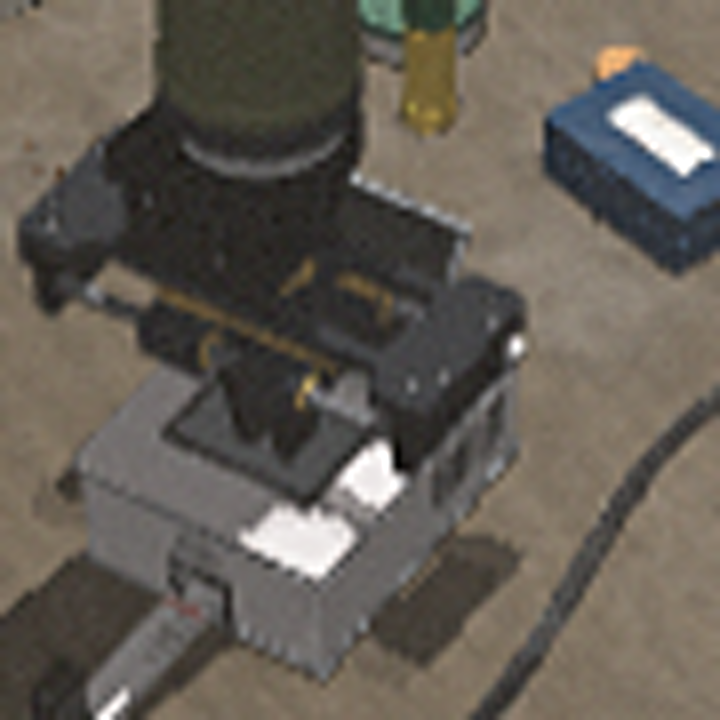

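Emit:
{"op": "carry_out", "data": {
  "rows": [
    {"offset": [0,0,-0.008],"rot": [0,0,0],"gripper": 0},
    {"offset": [0,0,-0.012],"rot": [0,0,0],"gripper": 0},
    {"offset": [0,0,-0.015],"rot": [0,0,0],"gripper": 0},
    {"offset": [0,0,-0.015],"rot": [0,0,0],"gripper": 0},
    {"offset": [0,0,-0.02],"rot": [0,0,0],"gripper": 0},
    {"offset": [0,0,-0.02],"rot": [0,0,0],"gripper": 0},
    {"offset": [0,0,0],"rot": [0,0,0],"gripper": 0},
    {"offset": [0,0,0],"rot": [0,0,0],"gripper": 0}
  ]
}}

```text
time: 24.78
position: [0.5791, 0.2237, 0.141]
tool_rot: [3.065, 0.685, -0.006]
ft_force: [0.1, 0.6, -0.4]
grip_width: 0.094
```

```bash
python3 -c "
from h import *
go(pw(-.0014,-.001,.33),-64.75)
d=cams.get_image('scene')
crop(d,205,110,305,220,7,'s21.png')
d=cams.get_image('side')
crop(d,205,110,305,220,7,'d21.png')
"
```

```text
t 24.775 pos [0.5791 0.2237 0.141 ] port [-0.0009 -0.0006  0.141 ] q [-0.74  0.33  0.41  1.65 -0.14  1.19 -1.44] grip 0.094 F [ 0.1  0.6 -0.4]
tool y az -64.79248518697305 z [-0.0038 -0.0017 -1.    ]
offset [-0.0012  0.0004 -0.189 ]
turn [-0.01  0.24 -0.04] offset after turn [-0.0005  0.0004 -0.189 ]
```

View pics/s21.png

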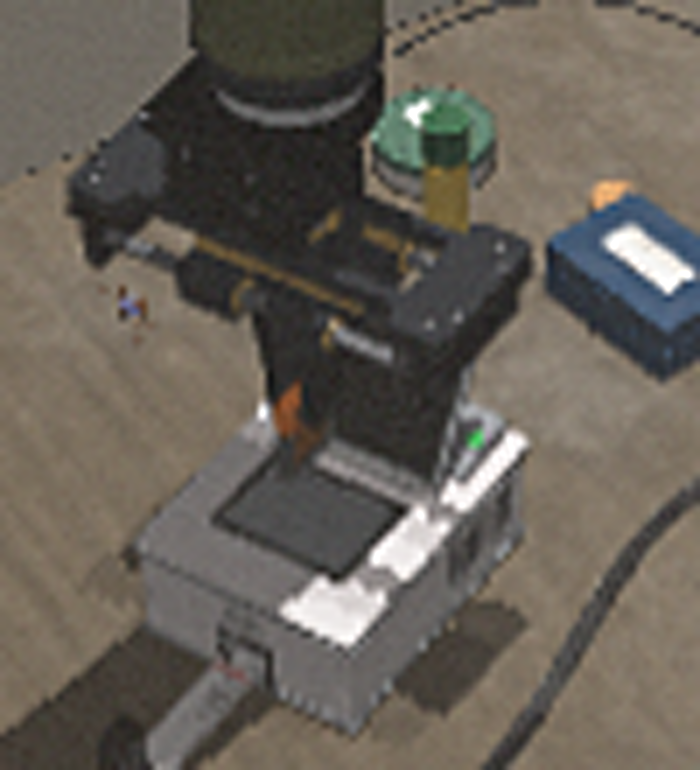

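View pics/d21.png

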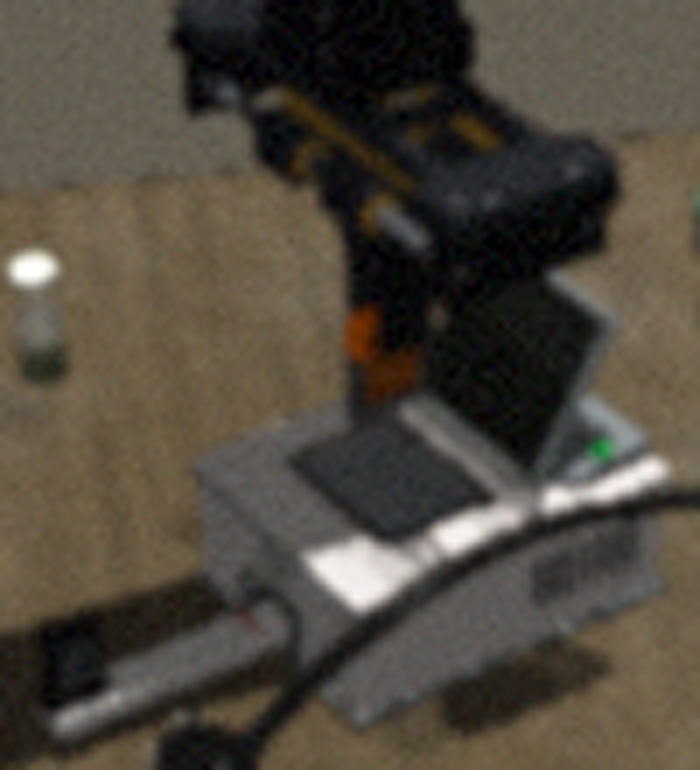

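Emit:
{"op": "carry_out", "data": {
  "rows": [
    {"offset": [0,0,-0.02],"rot": [0,0,0],"gripper": 0},
    {"offset": [0,0,-0.04],"rot": [0,0,0],"gripper": 0},
    {"offset": [0,0,-0.045],"rot": [0,0,0],"gripper": 0},
    {"offset": [0,0,-0.045],"rot": [0,0,0],"gripper": 0},
    {"offset": [0,0,-0.035],"rot": [0,0,0],"gripper": 0},
    {"offset": [0,0,0],"rot": [0,0,-9],"gripper": 0},
    {"offset": [0,0,0],"rot": [0,0,-9],"gripper": 0},
    {"offset": [0,0,0],"rot": [0,0,-9],"gripper": 0},
    {"offset": [0,0,0],"rot": [0,0,-9],"gripper": 0},
    {"offset": [0,0,0],"rot": [0,0,-8.8],"gripper": 0}
  ]
}}

```text
time: 26.12
position: [0.5801, 0.2239, 0.3275]
tool_rot: [-2.569, -1.808, 0.004]
ft_force: [-0.9, 1.1, -0.3]
grip_width: 0.091
```

```bash
python3 -c "
from h import *
go([.552,-.1936,.33],-20.02)
"
```

```text
t 26.125 pos [0.5801 0.2239 0.3275] port [ 1.000e-04 -8.000e-04  3.275e-01] q [-0.69  0.24  0.34  1.38 -0.08  1.54 -0.7 ] grip 0.091 F [-0.9  1.1 -0.3]
tool y az -19.717053928363637 z [-0.0023 -0.0012 -1.    ]
offset [-0.4025  0.1144 -0.0019]
turn [-0.1   0.11  0.3 ] offset after turn [-0.4019  0.1165 -0.0025]
```

Emit:
{"op": "carry_out", "data": {
  "rows": [
    {"offset": [-0.02,0.006,0],"rot": [0,0,0.3],"gripper": 0},
    {"offset": [-0.042,0.012,0],"rot": [0,0,0],"gripper": 0},
    {"offset": [-0.05,0.0145,0],"rot": [0,0,0],"gripper": 0},
    {"offset": [-0.05,0.0145,0],"rot": [0,0,0],"gripper": 0},
    {"offset": [-0.05,0.0145,0],"rot": [0,0,0],"gripper": 0},
    {"offset": [-0.05,0.0145,0],"rot": [0,0,0],"gripper": 0},
    {"offset": [-0.05,0.0145,0],"rot": [0,0,0],"gripper": 0},
    {"offset": [-0.042,0.012,0],"rot": [0,0,0],"gripper": 0},
    {"offset": [-0.03,0.0085,0],"rot": [0,0,0],"gripper": 0},
    {"offset": [-0.018,0.0055,0],"rot": [0,0,0],"gripper": 0}
  ]
}}

```text
time: 27.38
position: [0.5481, -0.1976, 0.328]
tool_rot: [2.585, 1.784, -0.006]
ft_force: [-0.2, 0.2, -0.2]
grip_width: 0.088
```

Emit:
{"op": "carry_out", "data": {
  "rows": [
    {"offset": [0,0,0],"rot": [0,0,0],"gripper": 0},
    {"offset": [0,0,0],"rot": [0,0,0],"gripper": 0}
  ]
}}

```text
time: 27.62
position: [0.5497, -0.1929, 0.3273]
tool_rot: [-2.578, -1.793, 0.004]
ft_force: [0.5, 0.0, -1.0]
grip_width: 0.088
```

```bash
python3 -c "
from h import *
import pickle
go([.552,-.1936,.1245],-20.02)
D={n:cams.get_image(n) for n in ['scene','side','wrist']}
pickle.dump(D,open('D22.pkl','wb'))
crop(D['scene'],260,150,420,320,4.5,'s22.png')
crop(D['side'],240,120,400,360,3.2,'d22.png')
cv2.imwrite('pics/w22.png',D['wrist']['img'][:,:,::-1])
"
```

```text
t 27.625 pos [ 0.5497 -0.1929  0.3273] port [-0.2052 -0.3649  0.3273] q [-0.25  0.16  0.63  1.49 -0.09  1.53  0.02] grip 0.088 F [ 0.5  0.  -1. ]
tool y az -20.351207106671794 z [-2.9e-03 -7.0e-04 -1.0e+00]
offset [0.0005 0.0029 0.2028]
turn [-0.14  0.1  -0.33] offset after turn [1.000e-04 2.300e-03 2.028e-01]
```

View pics/s22.png

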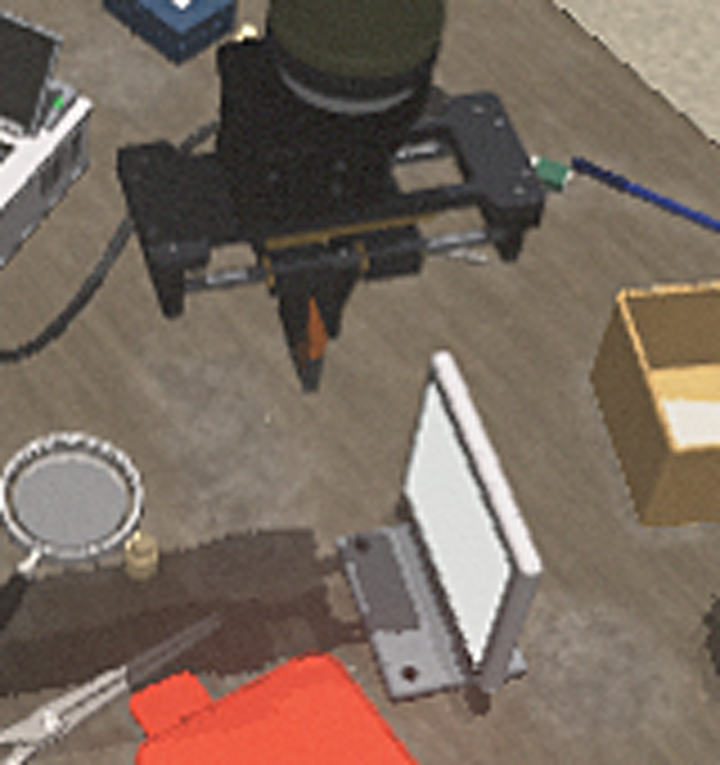

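View pics/d22.png

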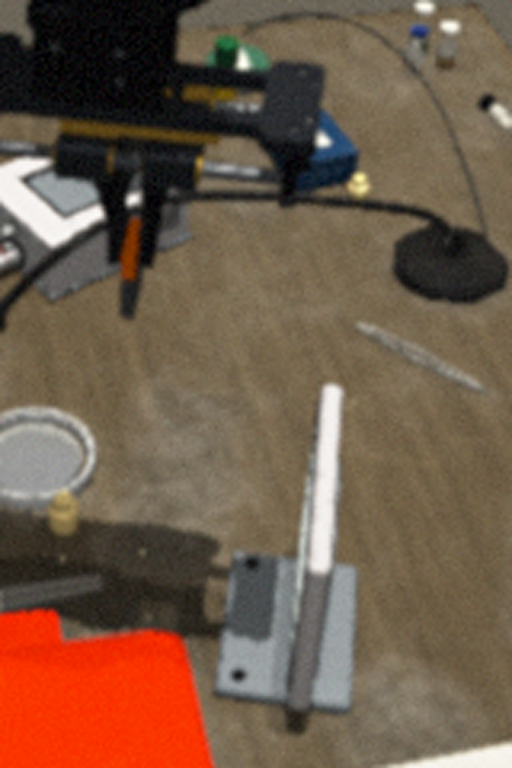

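View pics/w22.png

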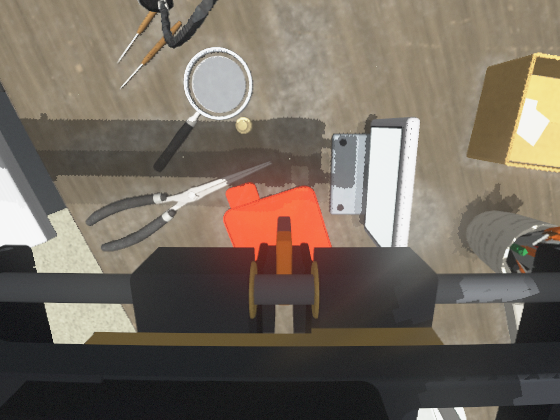

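```bash
python3 -c "
from h import *
import pickle
D=pickle.load(open('D22.pkl','rb'));d=D['wrist']
S=np.array([.660,-.2328]);a=-.3494
def sl(X): e=np.asarray(X)[:2]-S; return np.round([np.cos(a)*e[0]+np.sin(a)*e[1],-np.sin(a)*e[0]+np.cos(a)*e[1],X[2]],4)
for u in ((332,134),(331,213)): print('foot',sl(onz(d,u,.012)))
crop(d,310,100,430,250,4.8,'w22c.png')
for y,z in ((.0658,.154),(-.0658,.154),(.0658,.04),(-.0658,.04),(.08,.166)):
  P=[S[0]-np.sin(a)*y,S[1]+np.cos(a)*y,z]; print(np.round((proj(d,P)[0]-[310,100]+.5)*4.8))
"
```

```text
foot [-0.0482  0.0599  0.012 ]
foot [-0.0456 -0.0564  0.012 ]
[440. 156.]
[387. 748.]
[296. 147.]
[267. 599.]
[467.  84.]
```

View pics/w22c.png

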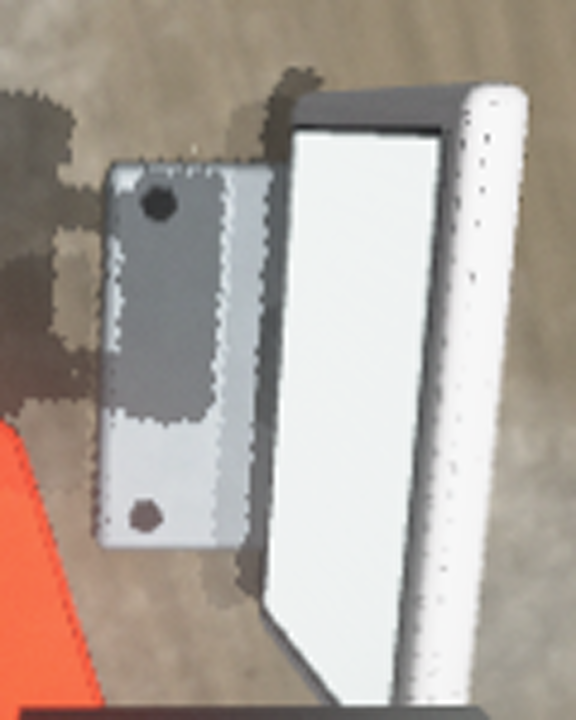

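Emit:
{"op": "carry_out", "data": {
  "rows": [
    {"offset": [0,0.001,0.02],"rot": [0,0,-0.3],"gripper": 0},
    {"offset": [0,0,0.035],"rot": [0,0,0],"gripper": 0},
    {"offset": [0,0,0.035],"rot": [0,0,0],"gripper": 0},
    {"offset": [0,0,0.035],"rot": [0,0,0],"gripper": 0},
    {"offset": [0,0,0.03],"rot": [0,0,0],"gripper": 0},
    {"offset": [0,0,0.025],"rot": [0,0,0],"gripper": 0},
    {"offset": [0,0,0.015],"rot": [0,0,0],"gripper": 0},
    {"offset": [0,0,0.008],"rot": [0,0,0],"gripper": 0},
    {"offset": [0,0,0],"rot": [0,0,0],"gripper": 0},
    {"offset": [0,0,0],"rot": [0,0,0],"gripper": 0}
  ]
}}

```text
time: 29.02
position: [0.5509, -0.1943, 0.125]
tool_rot: [2.573, 1.802, -0.004]
ft_force: [0.4, 0.5, -0.5]
grip_width: 0.09
```

```bash
python3 -c "
from h import *
import pickle
go([.552,-.1936,.1245],-20.02)
D={n:cams.get_image(n) for n in ['scene','side','wrist']}
pickle.dump(D,open('D23.pkl','wb'))
crop(D['scene'],220,140,420,320,4,'s23.png')
crop(D['side'],220,140,380,360,3.2,'d23.png')
cv2.imwrite('pics/w23.png',D['wrist']['img'][:,:,::-1])
s=ctrl.get_state()['position']
S=np.array([.660,-.2328]);a=-.3494
e=s[:2]-S; print('screen frame',np.cos(a)*e[0]+np.sin(a)*e[1],-np.sin(a)*e[0]+np.cos(a)*e[1],s[2]-.0175-.097)
"
```

```text
t 29.025 pos [ 0.5509 -0.1943  0.125 ] port [-0.2047 -0.3666  0.125 ] q [-0.22  0.29  0.6   1.77 -0.18  1.14  0.09] grip 0.09 F [ 0.4  0.5 -0.5]
tool y az -19.99879425178966 z [-0.0016 -0.0018 -1.    ]
offset [0.001  0.0008 0.0005]
turn [-0.05  0.13  0.02] offset after turn [0.001  0.0008 0.0005]
screen frame -0.11589298238987573 -0.0011967639820293086 0.010301275646056401
```

View pics/s23.png

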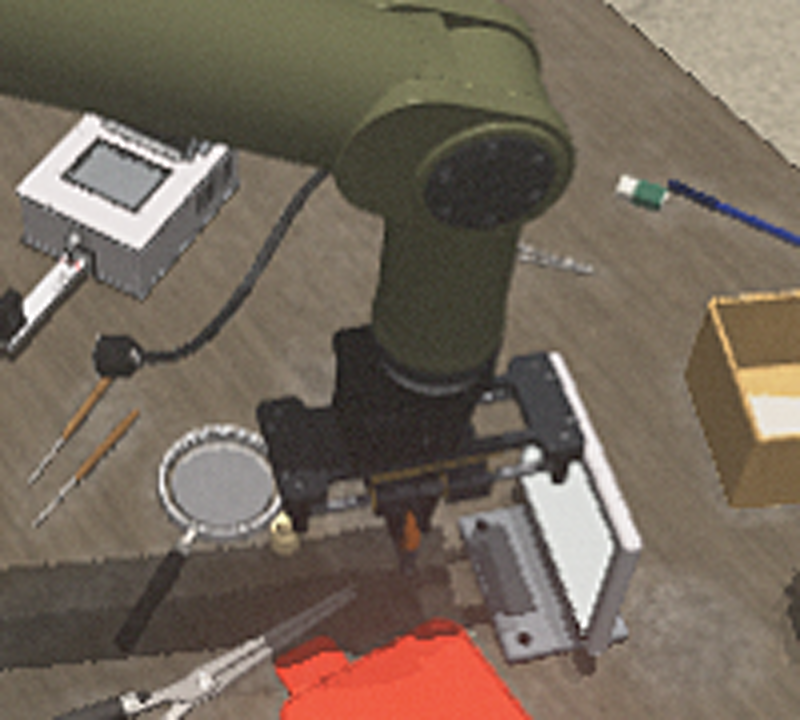

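View pics/d23.png

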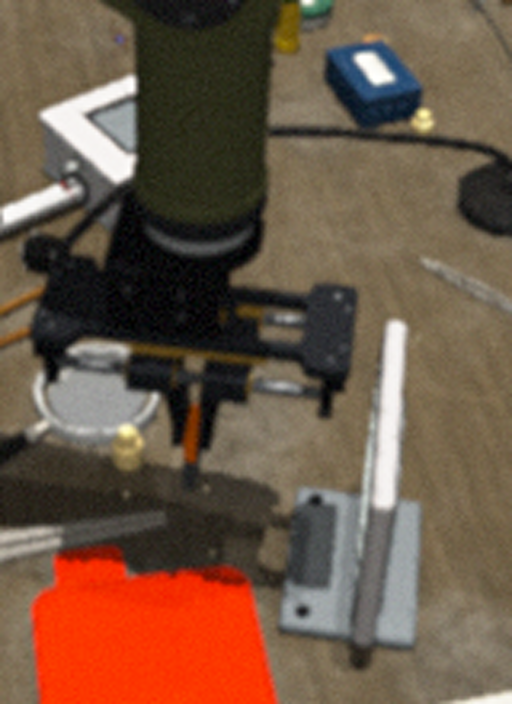

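View pics/w23.png

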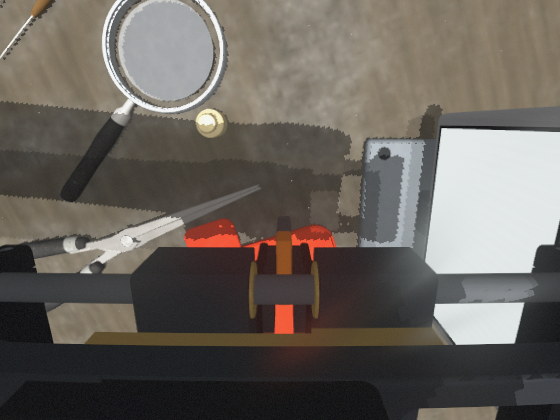

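Emit:
{"op": "carry_out", "data": {
  "rows": [
    {"offset": [0,0,0],"rot": [0,0,0],"gripper": 0},
    {"offset": [0,0,0],"rot": [0,0,0],"gripper": 0},
    {"offset": [0,0,0],"rot": [0,0,0],"gripper": 0},
    {"offset": [0,0,0],"rot": [0,0,0],"gripper": 0}
  ]
}}

```text
time: 29.68
position: [0.5502, -0.194, 0.124]
tool_rot: [-2.573, -1.802, 0.006]
ft_force: [0.0, -0.3, -0.7]
grip_width: 0.091
```

```bash
python3 -c "
from h import *
import pickle
D=pickle.load(open('D22.pkl','rb'))
crop(D['scene'],170,100,330,240,5,'f1.png')
go([.552,-.1936,.1245],-20.02); print(np.abs(ctrl.get_state()['qd']).max())
"
```

```text
t 29.675 pos [ 0.5502 -0.194   0.124 ] port [-0.2052 -0.3661  0.124 ] q [-0.22  0.29  0.6   1.77 -0.18  1.14  0.09] grip 0.091 F [ 0.  -0.3 -0.7]
tool y az -19.992662027255378 z [-0.0033 -0.0015 -1.    ]
offset [ 0.001   0.0015 -0.0005]
turn [-0.15  0.14  0.03] offset after turn [ 0.001   0.0015 -0.0005]
0.0019110315681898644
```

View pics/f1.png

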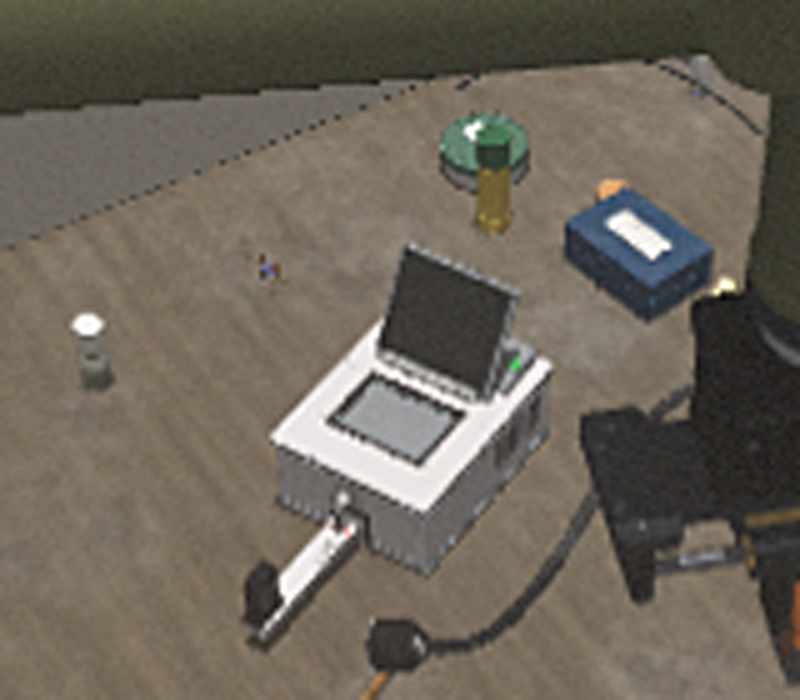

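```bash
python3 -c "
from bench import workorder
print(workorder.close_job())"
```

```text
the job is handed in; nothing more can be done
None
```

I drew the shuttle out until the red line stood under the pointer, and only then lifted the cover back to its open rest. I then pulled the filter straight up by its orange bar and carried it over the lamp to the screen. The job was handed in at about 29.7 s with the filter held still.

**Last checks**
- **Filter grip:** the jaws stopped at about 8 mm, the bar's thickness, and the arm was at rest.
- **Filter position:** worked out from the arm's pose and my camera fit of the screen, its centre is about 116 mm in front of the screen, 1 mm sideways and 10 mm above the middle. It is upright and square to the screen within about 1°. I chose 116 mm rather than closer to keep the wide gripper body clear of the panel.
- **Shuttle:** when I set it, the red line was within about 1 mm of the pointer, and later views agreed.
- **Cover:** an overlay on the picture after it fell open matched 2.1 rad, and it was still open while I carried the filter across. In the very last pictures the arm hid the cover.
- **Vial and brass weight:** the vial was upright in its place in the view during the carry. The brass piece near the filter's path was upright in the final pictures. Another small brass piece stands by the blue box; I did not go near it.

**Disagreements**
- With the cover open, every camera showed a flat, featureless grey plate in the port, apparently just under the deck, and no filter. I probed it lightly: the closed fingertips went about 10 mm below the deck's face without measurable force. I then gripped where the filter should stand and it came out normally. The plate looked the same afterwards; I don't know what it is.
- The overview cameras put the knob about 4–5 mm further out than the wrist camera did, so I set the shuttle by the line and pointer themselves.

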